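# Put the espresso tools back in the tool station

## Task

Get the espresso station ready for service: put the tamper, the steel shot measure, the coffee scoop and the machine brush back into the tool station, each seated fully down in the insert cut for it (tamper and measure standing upright, scoop with its bowl up). Leave the black flask and the marker pen, which only look like part of the set, where they are.

Things in the scene. Friction and masses are not known exactly. Their poses are not given: they have to be found in the camera images.
- tamper_mid (a point): coffee tamper standing upright: round steel foot 58 mm across and 24 mm high, black turned grip about 40 mm across above it, 82 mm tall in all, 0.38 kg. Point: on its axis, half-way up (41 mm above its underside); z up.
- measure_mid (a point): steel shot measure standing upright: two cones joined at the waist, 44 mm across at the top and bottom rims, 74 mm tall; its solid outline is a plain 44 mm cylinder. Point: on its axis, half-way up (37 mm above its underside); z up.
- brush_mid (a point): slim brush for cleaning the coffee machine, lying flat: black handle, pale bristles at one end, 134 mm long, 20 mm wide, 17 mm high. Point: middle of its length, half-way up (8.5 mm); y along its length, away from the bristles, z up.
- scoop_mid (a point): black coffee scoop, bowl up, 128 mm long: bowl 45 mm across, 23 mm high; handle 12 mm wide, sloping from the bowl's rim to the counter at its tip. Point: middle of its length, 11.5 mm above its underside, just under the handle, which here spans 13 to 19 mm above the underside: grip across it; y along it towards the bowl (bowl centre at +42 mm, handle tip at -64 mm), z up.
- flask_mid (a point): look-alike of the tamper: small all-black flask with a stepped cap and no steel foot, 57 mm across, 74 mm tall, upright. Not part of the set. Point: on its axis, half-way up (37 mm); z up.
- marker_mid (a point): look-alike of the brush: black and white marker pen, lying, 135 mm long, 17 mm across, no bristles. Not part of the set. Point: middle of its length, at its axis; y along its length.
- tamper_seat: tamper's place: fixed wooden insert 160 x 97 x 28 mm, one of four side by side in the black tray. Origin: centre of its underside, 6 mm above the counter; x along its length away from the robot, z up. Central round pocket 76 mm across (the larger round one), flat floor at z = 10 mm, 18 mm deep, mouth chamfered 3 mm.
- measure_seat: shot measure's place: fixed wooden insert 160 x 97 x 28 mm, one of four side by side in the black tray. Origin: centre of its underside, 6 mm above the counter; x along its length away from the robot, z up. Central round pocket 62 mm across (the smaller round one), flat floor at z = 10 mm, 18 mm deep, mouth chamfered 3 mm.
- brush_seat: brush's place: fixed wooden insert 160 x 97 x 28 mm, one of four side by side in the black tray. Origin: centre of its underside, 6 mm above the counter; x along its length away from the robot, z up. Central trough along x, 148 x 39 mm, even width, flat floor at z = 18 mm, 10 mm deep; no side walls from x = -32 to +32 mm (finger gap). Brush either way round.
- scoop_seat: scoop's place: fixed wooden insert 160 x 97 x 28 mm, one of four side by side in the black tray. Origin: centre of its underside, 6 mm above the counter; x along its length away from the robot, z up. Central trough along x, 144 mm long, floor at z = 18 mm, 10 mm deep: 63 mm wide at the far end (bowl, x = 30 to 72 mm), 30 mm at the near end (handle, x = -72 to -34 mm), no side walls between: bowl away from robot.
Things that resemble listed ones, but are neither listed nor needed, are in the scene too. Leave any turquoise look-alike of the part that bears measure_mid alone.

How it is judged:
At the end, for the whole second after the job is handed in: Tamper and measure upright on the floor of their own pocket, within 13 mm of its centre; brush and scoop flat on the floor of their own trough, within 15 mm of its middle each way and 0.25 rad of its line (tilt under 0.12 rad, 5 mm in height); all at rest; flask and marker moved under 40 mm (horizontal distance between tamper_mid and tamper_seat below 0.013 m and z of tamper_mid in the frame of tamper_seat below 0.056 m and angle between each of tamper_mid, measure_mid, scoop_mid, brush_mid's own z axis and vertical below 0.12 rad and horizontal distance between measure_mid and measure_seat below 0.013 m and z of measure_mid in the frame of measure_seat below 0.052 m and x of scoop_mid in the frame of scoop_seat between -0.015 and 0.015 m and y of scoop_mid in the frame of scoop_seat between -0.015 and 0.015 m and z of scoop_mid in the frame of scoop_seat below 0.0335 m and angle between the y axis of scoop_mid and the x axis of scoop_seat, either way round below 0.25 rad and x of brush_mid in the frame of brush_seat between -0.015 and 0.015 m and y of brush_mid in the frame of brush_seat between -0.015 and 0.015 m and z of brush_mid in the frame of brush_seat below 0.0305 m and angle between the y axis of brush_mid and the x axis of brush_seat, either way round below 0.25 rad and linear speed of each of tamper, scoop, measure, brush below 0.02 m/s and angular speed of each of tamper, scoop, measure, brush below 0.3 rad/s and distance of each of flask_mid, marker_mid from where it was at the start of the episode below 0.04 m); the robot touches nothing.
It fails at once if the flask or the marker pen is carried off or pushed more than 60 mm (distance of any of flask_mid, marker_mid from where it was at the start of the episode above 0.06 m).
It also fails if it takes over 128 s, if anything falls off the work surface, if the arm or the gripper's body presses on something with over 40 N, if the wrist force passes 120 N, or if a joint passes its speed limit or range.

## Robot

A 6-joint arm with a two-finger parallel gripper is mounted at the origin on a cart in front of the work surface, level with it; the furniture and walls round the work are solid. World frame = base frame: x ahead of the robot, y to its left, z up, the work surface at z = 0. Lengths are in m, angles in rad, forces in N, time in s.
With the tool pointing down it reaches from about 0.35 to 0.775 m from the base axis. Payload 5.5 kg.
Tool frame: the origin (TCP) lies on the centre line of the jaws, within the pads' length; the fingertips stand 8 mm ahead of it and the grasp point (between the pads) lies 11 mm behind it; z points along the fingers, y is the direction in which the jaws open and shut (so a half turn about z gives the same grasp; the last joint's range is limited). The gripper opens to 85 mm and grips with 20 to 120 N. Pads are 22 mm wide; open, the fingers measure 114 mm over their backs; the gripper's body (76 mm by 85 mm) begins 54 mm behind the grasp point. The pads swing forward as they close: fully open they stand 13 mm farther back than shut.
Start: joints at [1.024, 0.313, 0.046, 1.304, 0, 1.431], TCP at [0.228, 0.528, 0.239] pointing down, gripper open.
Joint ranges: [-2.76, 2.76], [-0.86, 1.69], [-1.03, 1.26], [-2.2, 2.34], [-1.47, 1.5], [-3.14, 3.14]. Speed limits (rad/s): [2.57, 2.57, 3.14, 3.14, 3.14, 3.14].

## Interface

Orientations are given as a unit quaternion [w, x, y, z].
In Python, from workcell import env gives the robot as it stands. The module is installed in compiled form; this text tells all that it offers.
- The arm moves only by the tool play_rows, never from a script. Its argument "steps" is a list of rows, each an object with "claw": the closure in counts, from 0 (fully open) to 255 (shut); "dp": the shift along the tool's x, y, z in m, a list of three; "angular": the turn, a rotation vector about the tool's x, y, z in degrees, a list of three. In form: [{"claw": claw, "dp": [dx, dy, dz], "angular": [wx, wy, wz]}, ...]. A call has exactly 8 rows; each row shifts and turns the commanded pose from where the row before left it, along the tool's axes as they then stand; what a row does not reach is not made up. A row lasts 1/12 s, in which the tool goes at most 41.7 mm and 7.16 degrees, less where a joint would pass 70% of its speed; a pose out of reach is approached as far as the arm can. A call is refused whole if a number of a shift passes 0.0417 or a number of a turn 7.16, either way. A call with a gripper value outside its range is refused whole. The fingers move at their own pace and stop on an object; "force" is the grip in N (left out, the last holds). Time passes only in rows, so rows that do not move let the fingers close, or fill a call up. It gives the time, the measured TCP pose, the force and the opening at its end, in the units of the state.
- env.get_state(): the state, without advancing time (a new reading comes with each control period).
- env.read_camera(name): name is "scene" or "top" or "wrist"; returns (picture, depth): 400x640x3 uint8, red, green, blue; 400x640 float32, m along the optical axis (not along the pixel's ray), 0 where there is no reading.
- env.calibration(name): a dict with "fx", "fy", "cx", "cy" (pixels), "world_from_camera" (4x4, takes a point from camera to world coordinates); the wrist camera has in their place "hand_eye" (4x4, takes a point from camera to tool coordinates, whose origin is the TCP and whose axes are the flange's). Camera axes: x right, y down, z forward; pixel columns grow to the right and rows downward; lengths in m; the calibration is good to about 2 mm. A picture is of the moment at which its call begins: read the wrist's pose just before it. calibration takes no time and is no camera call.
- env.hand_in(): hands the job in, once; it reports no verdict.
The state is a dict: "clock": time; "joint_pos": joint angles; "qvel": joint speeds; "tau": joint torques, N m; "tcp_pos": TCP position; "orientation": TCP orientation; "wrist_force": force on the tool from outside, world axes, zero at the start; "ft_torque": the same for the moment, N m; "finger_gap": finger opening in m.
Only numpy, scipy, OpenCV 4.12 (cv2) and the standard library are available. Lean on these libraries where they do the work, as an engineer would, in place of code of your own. Each camera call takes 0.05 s, during which the arm holds its last target. There are 200 camera calls.

## Working session

There is one attempt and no reset: what is moved stays moved. The work goes in short steps, Python scripts to look and compute and a tool call to move; the robot and the scene stay as the last step left them, time stands still between calls to the robot, and variables do not carry over. Pictures are saved under pics/ and viewed, about 12 in all and at most 16, crops included, and the job is handed in when it is done.

Besides the shell and the picture viewer there is one more tool, called after "Call:" by a JSON object that holds its "method" and its "body", one argument or row to a line. play_rows: Moves the arm, as the interface text tells. Its arguments: {"type":"object","properties":{"steps":{"type":"array","items":{"type":"object","properties":{"claw":{"type":"number"},"dp":{"type":"array","items":{"type":"number"}},"angular":{"type":"array","items":{"type":"number"}}}}},"force":{"type":"number"}},"required":["steps"]}

```bash
mkdir -p pics; python3 - <<'E'
from workcell import env
import cv2,numpy as np
s=env.get_state();print({k:np.round(v,4) for k,v in s.items()})
for n in("scene","top"):
    p,d=env.read_camera(n);cv2.imwrite(f"pics/{n}0.png",p[:,:,::-1]);np.save(f"pics/{n}0.npy",d)
    c=env.calibration(n);print(n,{k:np.round(v,4).tolist() for k,v in c.items()}, (d==0).mean())
print(env.calibration("wrist"))
E
```

```text
{'clock': np.float64(0.0), 'joint_pos': array([1.0244, 0.314 , 0.045 , 1.3036, 0.    , 1.4312]), 'qvel': array([ 0.0009, -0.0013, -0.0001, -0.0002,  0.0006, -0.0016]), 'tau': array([ 4.00000e-04, -4.80629e+01,  2.98531e+01,  1.94000e-02,
       -2.00000e-04,  0.00000e+00]), 'tcp_pos': array([0.2273, 0.5276, 0.2384]), 'orientation': array([-3.000e-04,  2.020e-01,  9.794e-01, -8.000e-04]), 'wrist_force': array([ 0.1843,  0.4151, -0.3752]), 'ft_torque': array([-0.0017, -0.0112,  0.0626]), 'finger_gap': np.float64(0.0852)}
scene {'fx': 475.9857, 'fy': 475.9857, 'cx': 319.3313, 'cy': 199.2972, 'world_from_camera': [[0.5981, -0.5943, 0.5377, -0.119], [-0.8013, -0.4307, 0.4153, -0.4936], [-0.0153, -0.6792, -0.7338, 0.9273], [0.0, 0.0, 0.0, 1.0]]} 0.003859375
top {'fx': 373.2752, 'fy': 373.2752, 'cx': 320.7225, 'cy': 195.6273, 'world_from_camera': [[0.0172, -0.9847, 0.1734, 0.3401], [-0.9998, -0.018, -0.0026, -0.0114], [0.0057, -0.1734, -0.9848, 1.0931], [0.0, 0.0, 0.0, 1.0]]} 0.00403515625
{'fx': 309.1096693189809, 'fy': 309.1096693189809, 'cx': 317.30925609747675, 'cy': 196.1128950307035, 'hand_eye': array([[-1.68466041e-06, -9.60286777e-01, -2.79014885e-01,
         7.04728287e-02],
       [ 9.99999637e-01,  2.36219782e-04, -8.19036564e-04,
        -3.77361301e-04],
       [ 8.52418818e-04, -2.79014785e-01,  9.60286428e-01,
        -1.33986628e-01],
       [ 0.00000000e+00,  0.00000000e+00,  0.00000000e+00,
         1.00000000e+00]])}
```

View pics/top0.png

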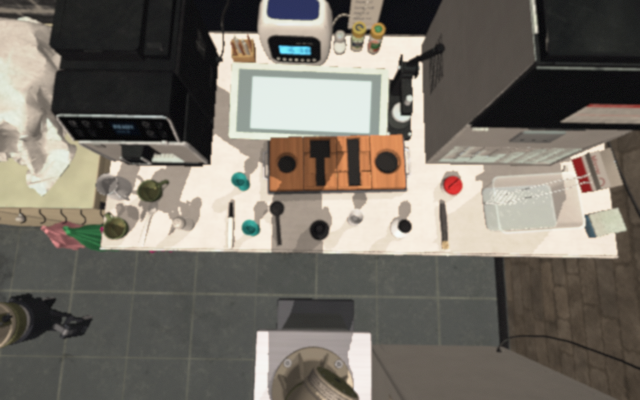

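View pics/scene0.png

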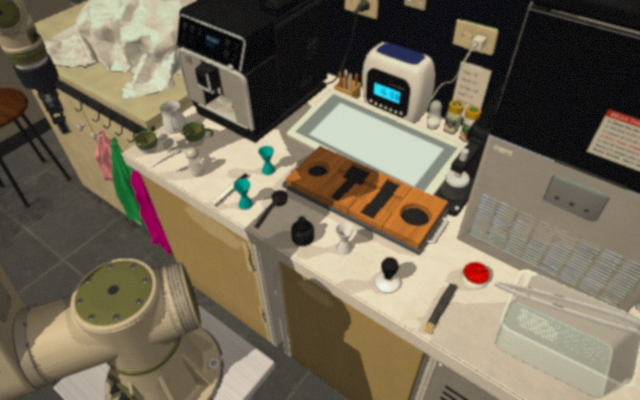

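The top view shows these at (u,v). Round items, all on the front counter:
- Tamper: steel foot with black grip, (401,228).
- Flask: all black, (319,229). It is the look-alike.
- Measure: steel, (355,215). The turquoise ones at (240,181) and (251,228) are decoys.

Long items, also on the front counter:
- Scoop: (278,215), bowl towards the tray.
- Brush: black handle with bristles, (444,225).
- Marker: black and white, (231,222).

Seats in the tray:
- Measure: (287,162)
- Scoop: (320,160)
- Brush: (353,160)
- Tamper: (386,162)

Next I'll measure them and confirm with an enlarged crop.

```bash
cat > h.py <<'E'
from workcell import env
import cv2,numpy as np
from scipy.spatial.transform import Rotation as R
def ray(n,u,v,z,T=None):
    c=env.calibration(n);T=c["world_from_camera"] if T is None else T
    d=T[:3,:3]@np.array([(u-c["cx"])/c["fx"],(v-c["cy"])/c["fy"],1]);o=T[:3,3]
    return o+d*(z-o[2])/d[2]
def cloud(n,d,T=None):
    c=env.calibration(n);T=c["world_from_camera"] if T is None else T
    v,u=np.mgrid[:400,:640]
    P=np.stack([(u-c["cx"])/c["fx"]*d,(v-c["cy"])/c["fy"]*d,d],-1)
    return P@T[:3,:3].T+T[:3,3]
def wristT(s=None):
    s=s or env.get_state();q=s["orientation"];T=np.eye(4)
    T[:3,:3]=R.from_quat(q,scalar_first=True).as_matrix();T[:3,3]=s["tcp_pos"]
    return T@env.calibration("wrist")["hand_eye"]
E
python3 - <<'E'
from h import *
for n in("top","scene"):
    d=np.load(f"pics/{n}0.npy");P=cloud(n,d);x,y,z=P[...,0],P[...,1],P[...,2]
    reg=(x>.3)&(x<.48)&(abs(y)<.5)&(d>0)
    z0=np.median(z[reg&(z<.02)&(z>-.02)]);print(n,"counter z",z0)
    m=(reg&(z>z0+.007)&(z<.12)).astype(np.uint8)
    k,l,st,ce=cv2.connectedComponentsWithStats(m)
    for i in range(1,k):
        if st[i,4]>12:
            q=P[l==i];print(ce[i].round(1),st[i,4],"med",np.median(q,0).round(3),"min",q.min(0).round(3),"max",q.max(0).round(3))
im=cv2.imread("pics/top0.png");a=im[130:255,215:465]
b=cv2.imread("pics/scene0.png")[150:340,200:470]
cv2.imwrite("pics/crop1.png",np.vstack([cv2.resize(a,(800,400),interpolation=cv2.INTER_CUBIC)]))
# pockets: dark pixels in tray, scan with rays at z=0.034
g=cv2.cvtColor(im,cv2.COLOR_BGR2GRAY)
m=np.zeros_like(g);m[140:186,272:402]=(g[140:186,272:402]<45)
k,l,st,ce=cv2.connectedComponentsWithStats(m)
for i in range(1,k):
    if st[i,4]>30:
        x0,y0,w,h=st[i,:4];print("dark",ce[i].round(1),st[i],ray("top",*ce[i],.034).round(3), ray("top",x0+w/2-.5,y0+h/2-.5,.034).round(3))
hs=cv2.cvtColor(im,cv2.COLOR_BGR2HSV)
w=cv2.inRange(hs,(3,90,60),(22,255,255));w[:130]=0;w[200:]=0;w[:,:260]=0;w[:,415:]=0
c=cv2.convexHull(cv2.findNonZero(w));r=cv2.minAreaRect(c);print("wood",r)
for p in cv2.boxPoints(r):print(ray("top",*p,.034).round(3))
E
```

```text
top counter z -0.0001804680900769906
[229.9 228.9] 180 med [0.428 0.246 0.014] min [0.376 0.238 0.007] max [0.48  0.255 0.019]
[355.3 217.3] 193 med [ 0.463 -0.112  0.059] min [ 0.442 -0.132  0.008] max [ 0.48  -0.09   0.078]
[146.2 223.6] 68 med [0.438 0.491 0.01 ] min [0.403 0.478 0.007] max [0.471 0.499 0.016]
[277.2 226. ] 119 med [0.439 0.11  0.016] min [0.396 0.101 0.007] max [0.48  0.132 0.027]
[493.  221.8] 223 med [ 0.457 -0.494  0.065] min [ 0.425 -0.5    0.008] max [ 0.48  -0.484  0.106]
[443.8 230.2] 214 med [ 0.436 -0.372  0.014] min [ 0.384 -0.384  0.007] max [ 0.48  -0.362  0.02 ]
[183.1 223.4] 278 med [0.436 0.363 0.066] min [0.418 0.351 0.007] max [0.461 0.39  0.091]
[249.5 227.2] 234 med [0.431 0.183 0.058] min [0.41  0.161 0.007] max [0.451 0.203 0.078]
[400.4 227.3] 332 med [ 0.438 -0.239  0.019] min [ 0.413 -0.269  0.007] max [ 0.469 -0.217  0.086]
[318.8 229.4] 322 med [ 0.427 -0.011  0.042] min [ 0.402 -0.037  0.009] max [0.456 0.017 0.077]
scene counter z -0.0002650981102940708
[194.5 161.5] 384 med [0.434 0.358 0.052] min [0.42  0.347 0.007] max [0.461 0.385 
[... 513 characters left out ...]
1] min [ 0.413 -0.277  0.007] max [ 0.468 -0.22   0.085]
[436.7 313.2] 363 med [ 0.433 -0.377  0.014] min [ 0.384 -0.388  0.007] max [ 0.479 -0.365  0.02 ]
[503.1 317. ] 97 med [ 0.45  -0.494  0.101] min [ 0.427 -0.5    0.03 ] max [ 0.479 -0.488  0.106]
dark [319.8 157.5] [310 140  20  46 541] [ 0.64  -0.01   0.034] [ 0.625 -0.009  0.034]
dark [389. 163.] [378 153  18  20 105] [ 0.627 -0.212  0.034] [ 0.629 -0.205  0.034]
dark [286.6 163.6] [278 156  18  16 219] [0.62  0.087 0.034] [0.62  0.087 0.034]
wood ((336.60675048828125, 162.23251342773438), (55.94752883911133, 136.27774047851562), 88.83085632324219)
[0.704 0.145 0.034]
[ 0.721 -0.259  0.034]
[ 0.551 -0.259  0.034]
[0.536 0.135 0.034]
```

View pics/crop1.png

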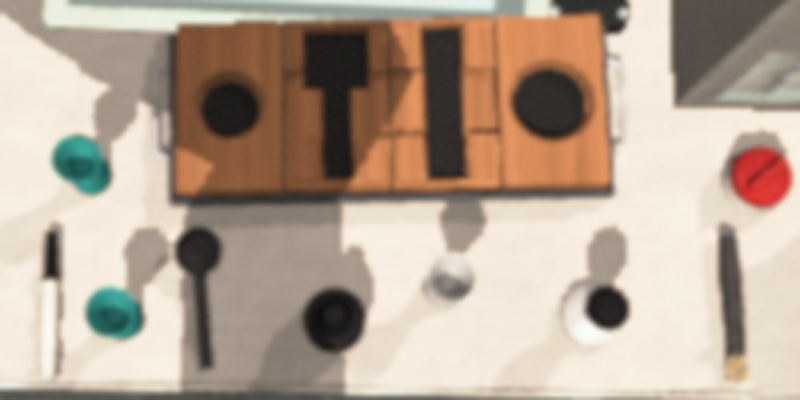

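```bash
python3 - <<'E'
from h import *
Ps=[]
for n in("top","scene"):
    d=np.load(f"pics/{n}0.npy");P=cloud(n,d);Ps.append(P[d>0])
A=np.vstack(Ps)
def box(c,hw,z0,z1,S=A):return S[(abs(S[:,0]-c[0])<hw[0])&(abs(S[:,1]-c[1])<hw[1])&(S[:,2]>z0)&(S[:,2]<z1)]
for nm,c,z0,z1 in(("tamper foot",(.44,-.245),.006,.03),("tamper grip",(.44,-.245),.035,.09),("measure top",(.464,-.112),.06,.085),("measure",(.464,-.112),.008,.09),("flask",(.43,-.014),.008,.09)):
    for S in Ps+[A]:
        q=box(c,(.042,.045),z0,z1,S)
        (x,y),r=cv2.minEnclosingCircle(q[:,:2].astype(np.float32));print(nm,len(q),round(x,4),round(y,4),round(r,4))
for nm,c in(("brush",(.436,-.375)),("scoop",(.446,.108)),("marker",(.43,.246))):
    for S in Ps+[A]:
        q=box(c,(.09,.04),.006,.03,S);r=cv2.minAreaRect(q[:,:2].astype(np.float32));print(nm,len(q),np.round(np.hstack(r),4),q[:,0].min(),q[:,0].max())
        for lo in np.arange(.36,.51,.02):
            k=q[(q[:,0]>=lo)&(q[:,0]<lo+.02)]
            if len(k)and S is A:print("  ",lo.round(2),k[:,1].min().round(3),k[:,1].max().round(3),k[:,2].max().round(3))
for S in Ps:
    q=box((.627,-.06),(.12,.24),.028,.040,S);r=cv2.minAreaRect(q[:,:2].astype(np.float32));print("tray",np.round(np.hstack(r),4))
    for v in cv2.boxPoints(r):print(v.round(3),end="")
    print()
# obstacles
q=A[(A[:,2]>.1)&(A[:,0]>.3)&(A[:,0]<.85)&(abs(A[:,1])<.5)]
for yl in np.arange(-.5,.5,.05):
    k=q[(q[:,1]>=yl)&(q[:,1]<yl+.05)]
    if len(k):print("obs y",yl.round(2),"xmin",k[:,0].min().round(3),"zmax at",k[:,2].max().round(2))
E
```

```text
tamper foot 174 0.4411 -0.245 0.029
tamper foot 368 0.443 -0.2491 0.0298
tamper foot 542 0.4426 -0.2469 0.0313
tamper grip 162 0.4403 -0.245 0.0196
tamper grip 296 0.4414 -0.2485 0.0194
tamper grip 458 0.441 -0.247 0.021
measure top 111 0.4639 -0.1105 0.0222
measure top 164 0.4653 -0.1122 0.0233
measure top 275 0.4647 -0.1119 0.0238
measure 212 0.4639 -0.1105 0.0222
measure 402 0.4653 -0.1122 0.0233
measure 614 0.4647 -0.1119 0.0238
flask 322 0.4299 -0.0106 0.0285
flask 533 0.4305 -0.0146 0.029
flask 855 0.43 -0.0129 0.0306
brush 303 [ 0.4498 -0.3729  0.1315  0.02    2.1702] 0.3841345014779269 0.5152102922178052
brush 485 [ 0.4517 -0.3759  0.1352  0.0199  2.2918] 0.38396991940113967 0.5192731481074875
brush 788 [ 0.4517 -0.3744  0.1352  0.023   2.3467] 0.38396991940113967 0.5192731481074875
   0.38 -0.388 -0.365 0.014
   0.4 -0.387 -0.365 0.02
   0.42 -0.386 -0.364 0.019
   0.44 -0.386 -0.363 0.019
   0.46 -0.385 -0.362 0.02
   0.48 -0.384 -0.362 0.02
   0.5 -0.383 -0.362 0.019
scoop 215 [4.64700e-01 1.21300e-01 5.74000e-02 1.49100e-01 8.37877e+01] 0.38748091732778334 0.5359510990902
[... 696 characters left out ...]
.223 0.251 0.019
   0.42 0.235 0.253 0.019
   0.44 0.209 0.255 0.018
   0.46 0.242 0.255 0.019
   0.48 0.24 0.257 0.018
   0.5 0.241 0.255 0.018
tray [ 0.6503 -0.0419  0.2046  0.4255  2.0492]
[0.54  0.167][ 0.556 -0.258][ 0.76  -0.251][0.745 0.174]
tray [ 0.6509 -0.0437  0.2064  0.4295  2.009 ]
[0.54  0.167][ 0.555 -0.262][ 0.762 -0.255][0.747 0.175]
obs y -0.5 xmin 0.425 zmax at 0.63
obs y -0.45 xmin 0.5 zmax at 0.63
obs y -0.4 xmin 0.619 zmax at 0.62
obs y -0.35 xmin 0.62 zmax at 0.63
obs y -0.3 xmin 0.742 zmax at 0.33
obs y -0.25 xmin 0.742 zmax at 0.27
obs y 0.3 xmin 0.602 zmax at 0.37
obs y 0.35 xmin 0.601 zmax at 0.39
obs y 0.4 xmin 0.571 zmax at 0.39
obs y 0.45 xmin 0.572 zmax at 0.39
```

Call:
{"method": "play_rows", "body": {
  "steps": [
    {"claw":0,"dp":[0,0,0],"angular":[0,0,-6]},
    {"claw":0,"dp":[0,0,0],"angular":[0,0,-6]},
    {"claw":0,"dp":[0,0,0],"angular":[0,0,-6]},
    {"claw":0,"dp":[0,0,0],"angular":[0,0,-5.4]},
    {"claw":0,"dp":[-0.04,-0.02,0],"angular":[0,0,0]},
    {"claw":0,"dp":[-0.035,-0.02,0],"angular":[0,0,0]},
    {"claw":0,"dp":[-0.035,-0.02,0],"angular":[0,0,0]},
    {"claw":0,"dp":[-0.03,-0.02,0],"angular":[0,0,0]}
  ],
  "force": 40
}}

```text
clock: 0.77
tcp_pos: [0.3664, 0.4488, 0.2388]
orientation: [-0.0, -0.001, 1.0, -0.0]
wrist_force: [0.6, -0.0, 1.2]
finger_gap: 0.0853
```

Call:
{"method": "play_rows", "body": {
  "steps": [
    {"claw":0,"dp":[-0.012,-0.032,-0.005],"angular":[0,0,0]},
    {"claw":0,"dp":[-0.012,-0.032,-0.005],"angular":[0,0,0]},
    {"claw":0,"dp":[-0.012,-0.032,-0.005],"angular":[0,0,0]},
    {"claw":0,"dp":[-0.012,-0.032,-0.005],"angular":[0,0,0]},
    {"claw":0,"dp":[-0.012,-0.032,-0.005],"angular":[0,0,0]},
    {"claw":0,"dp":[-0.012,-0.032,-0.005],"angular":[0,0,0]},
    {"claw":0,"dp":[-0.012,-0.032,-0.005],"angular":[0,0,0]},
    {"claw":0,"dp":[-0.012,-0.032,-0.005],"angular":[0,0,0]}
  ]
}}

```text
clock: 1.43
tcp_pos: [0.4614, 0.1922, 0.2792]
orientation: [-0.0, -0.001, 1.0, -0.0]
wrist_force: [0.4, 0.0, -0.5]
finger_gap: 0.0855
```

Call:
{"method": "play_rows", "body": {
  "steps": [
    {"claw":0,"dp":[-0.012,-0.032,-0.005],"angular":[0,0,0]},
    {"claw":0,"dp":[-0.012,-0.032,-0.005],"angular":[0,0,0]},
    {"claw":0,"dp":[-0.012,-0.032,-0.005],"angular":[0,0,0]},
    {"claw":0,"dp":[-0.012,-0.032,-0.005],"angular":[0,0,0]},
    {"claw":0,"dp":[-0.012,-0.032,-0.005],"angular":[0,0,0]},
    {"claw":0,"dp":[-0.012,-0.032,-0.005],"angular":[0,0,0]},
    {"claw":0,"dp":[-0.012,-0.032,-0.005],"angular":[0,0,0]},
    {"claw":0,"dp":[0,0,0],"angular":[0,0,0]}
  ]
}}

```text
clock: 2.1
tcp_pos: [0.5478, -0.0353, 0.314]
orientation: [0.001, 0.002, 1.0, -0.001]
wrist_force: [0.1, 0.3, 0.2]
finger_gap: 0.0855
```

```bash
python3 - <<'E'
from h import *
s=env.get_state();T=wristT(s);print(s["tcp_pos"],s["orientation"],s["joint_pos"].round(2))
p,d=env.read_camera("wrist");cv2.imwrite("pics/w1.png",p[:,:,::-1]);P=cloud("wrist",d,T);P[d==0]=9
x,y,z=P[...,0],P[...,1],P[...,2]
tr=(x>.5)&(x<.76)&(y>-.3)&(y<.22)
print("wood z",np.median(z[tr&(z>.025)&(z<.045)]))
q=P[tr&(z>.028)&(z<.042)];r=cv2.minAreaRect(q[:,:2].astype(np.float32));print(r)
m=(tr&(z>.008)&(z<.029)).astype(np.uint8)
k,l,st,ce=cv2.connectedComponentsWithStats(m)
for i in range(1,k):
    if st[i,4]>150:
        q=P[l==i];print(ce[i].round(1),st[i,4],q[:,2].mean().round(4),np.round(np.hstack(cv2.minAreaRect(q[:,:2].astype(np.float32))),4),cv2.minEnclosingCircle(q[:,:2].astype(np.float32)))
E
```

```text
[ 0.54777306 -0.03529538  0.31399582] [ 5.81472621e-04  2.01079154e-03  9.99997271e-01 -1.03771553e-03] [-0.21  0.25  0.14  1.46 -0.   -0.21]
wood z 0.03308240080369612
((0.6572309732437134, -0.016196832060813904), (0.21354547142982483, 0.4790998697280884), 2.1297061443328857)
[303.  207.7] 10875 0.0225 [ 0.6258 -0.0591  0.1634  0.4101  2.2266] ((0.5562775135040283, -0.06177343428134918), 0.20529139041900635)
[490.9 168.8] 322 0.0178 [5.64900e-01 2.09300e-01 1.96000e-02 3.26000e-02 8.69453e+01] ((0.565157413482666, 0.21378782391548157), 0.016679389402270317)
[446.9 207.2] 318 0.0124 [0.62   0.1526 0.1226 0.0179 2.1127] ((0.6202285289764404, 0.14530661702156067), 0.061412714421749115)
[159. 219.] 261 0.012 [ 0.6407 -0.2741  0.0901  0.0121  2.1334] ((0.6404623985290527, -0.26853227615356445), 0.045173414051532745)
[405.4 214.3] 1343 0.0169 [0.6297 0.0912 0.0567 0.0591 1.6729] ((0.6281718015670776, 0.09033994376659393), 0.03110106661915779)
[199.4 222. ] 1972 0.0173 [ 0.6409 -0.2103  0.0736  0.0698 69.1065] ((0.6395214796066284, -0.20878443121910095), 0.03807409480214119)
[325.3 279.9] 4053 0.0259 [ 7.24200e-01 -3.50000e-02  2.84100e-01  7.01000e-02  8.91428e+01] ((0.7405821084976196, -0.035001542419195175), 0.14264430105686188)
[469.1 269.8] 910 0.0216 [7.21100e-01 1.83100e-01 8.62000e-02 5.08000e-02 7.62583e+01] ((0.7205284833908081, 0.1825404167175293), 0.0493084080517292)
[166.7 273.1] 267 0.0176 [ 7.33600e-01 -2.73500e-01  2.23000e-02  4.37000e-02  8.53119e+01] ((0.7337424755096436, -0.2747800648212433), 0.02294160984456539)
```

View pics/w1.png

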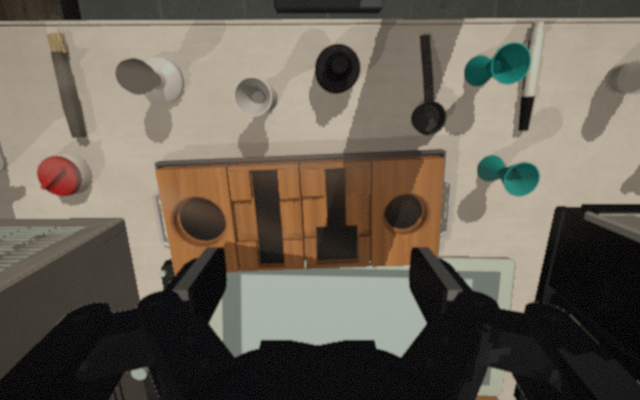

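Wrist view: tamper seat at (202,219), brush seat trough (267,217), scoop trough (336,215) with its wide end away from the robot, and measure seat (404,212). The tamper at (165,78), measure (256,97), scoop (428,90) and brush (68,85) match the top view. I'll cast rays for exact positions.

```bash
python3 - <<'E'
from h import *
T=wristT();im=cv2.imread("pics/w1.png");g=cv2.GaussianBlur(cv2.cvtColor(im,cv2.COLOR_BGR2GRAY),(3,3),0)
m=np.zeros_like(g);m[164:268,170:432]=g[164:268,170:432]<42
k,l,st,ce=cv2.connectedComponentsWithStats(m)
for i in range(1,k):
    if st[i,4]>200:
        c=[p[0] for p in cv2.findContours((l==i).astype(np.uint8),0,1)[0][0]]
        Q=np.array([ray("wrist",*p,.024 if 250<ce[i][0]<370 else .016,T)[:2] for p in c],np.float32)
        print(ce[i].round(1),st[i],"rect",np.round(np.hstack(cv2.minAreaRect(Q)),4),"circ",cv2.minEnclosingCircle(Q),Q.min(0),Q.max(0))
for nm,u,v,z in(("scoop bowl",429,118,.02),("scoop tip",425,36,.003),("brush far",81,137,.009),("brush bristle",56,33,.007),("measure rim",254,96,.074),("grip top",138,73,.082)):print(nm,ray("wrist",u,v,z,T).round(4))
E
```

```text
[266.7 203.6] [255 187  24  34 548] rect [ 0.61   -0.1068  0.0506  0.031   1.6717] circ ((0.6092456579208374, -0.10679221898317337), 0.02870342880487442) [ 0.58511114 -0.12275347] [ 0.6349219 -0.0909663]
[337.  232.6] [ 318  189   39   72 1821] rect [ 0.6438 -0.0062  0.1104  0.0576  1.819 ] circ ((0.6463695168495178, -0.007531209848821163), 0.05871947109699249) [ 0.5883752  -0.03325478] [0.6997602  0.02425561]
[400.  212.5] [384 196  37  31 652] rect [6.25600e-01 9.15000e-02 4.68000e-02 5.17000e-02 4.82097e+01] circ ((0.624301552772522, 0.09068244695663452), 0.026684438809752464) [0.60127646 0.06449892] [0.64799315 0.117282  ]
[200.3 231.9] [183 223  37  16 280] rect [ 6.57600e-01 -2.10500e-01  5.42000e-02  1.81000e-02  7.44376e+01] circ ((0.650429368019104, -0.20847605168819427), 0.027202818542718887) [ 0.6423324  -0.23478644] [ 0.66668546 -0.18216567]
[270.  254.8] [259 241  25  24 415] rect [ 6.87800e-01 -1.03900e-01  3.65000e-02  3.78000e-02  8.68179e+01] circ ((0.6872042417526245, -0.10404116660356522), 0.023758415132761) [ 0.6681894  -0.12284192] [ 0.706322   -0.08616849]
[216.5 259.6] [203 248  23  20 291] rect [ 6.99500e-01 -1.95000e-01  3.49000e-02  3.24000e-02  8.98611e+01] circ ((0.7005655765533447, -0.19530771672725677), 0.022944224998354912) [ 0.683286   -0.21249203] [ 0.7157005  -0.17759976]
[418.5 259.6] [411 248  21  20 273] rect [7.00300e-01 1.26300e-01 3.27000e-02 3.24000e-02 8.98612e+01] circ ((0.7011000514030457, 0.12710027396678925), 0.021951690316200256) [0.68403447 0.10996639] [0.71647817 0.14262477]
scoop bowl [0.4912 0.1162 0.02  ]
scoop tip [0.3882 0.1068 0.003 ]
brush far [ 0.516  -0.3649  0.009 ]
brush bristle [ 0.384  -0.3701  0.007 ]
measure rim [ 0.4641 -0.1064  0.074 ]
grip top [ 0.4398 -0.2316  0.082 ]
```

Call:
{"method": "play_rows", "body": {
  "steps": [
    {"claw":0,"dp":[0.013,-0.026,0.02],"angular":[0,0,0]},
    {"claw":0,"dp":[0.013,-0.026,0.02],"angular":[0,0,0]},
    {"claw":0,"dp":[0.013,-0.026,0.02],"angular":[0,0,0]},
    {"claw":0,"dp":[0.013,-0.026,0.02],"angular":[0,0,0]},
    {"claw":0,"dp":[0.013,-0.026,0.02],"angular":[0,0,0]},
    {"claw":0,"dp":[0.013,-0.026,0.02],"angular":[0,0,0]},
    {"claw":0,"dp":[0.014,-0.026,0.02],"angular":[0,0,0]},
    {"claw":0,"dp":[0.014,-0.026,0.02],"angular":[0,0,0]}
  ]
}}

```text
clock: 2.82
tcp_pos: [0.439, -0.2378, 0.1532]
orientation: [-0.0, -0.002, 1.0, 0.0]
wrist_force: [-0.5, 0.5, 0.8]
finger_gap: 0.0855
```

Call:
{"method": "play_rows", "body": {
  "steps": [
    {"claw":0,"dp":[0,0,0],"angular":[0,0,0]},
    {"claw":0,"dp":[0,0,0],"angular":[0,0,0]},
    {"claw":0,"dp":[0,0,0],"angular":[0,0,0]},
    {"claw":0,"dp":[0,0,0],"angular":[0,0,0]},
    {"claw":0,"dp":[0,0,0],"angular":[0,0,0]},
    {"claw":0,"dp":[0,0,0],"angular":[0,0,0]},
    {"claw":0,"dp":[0,0,0],"angular":[0,0,0]},
    {"claw":0,"dp":[0,0,0],"angular":[0,0,0]}
  ]
}}

```text
clock: 3.48
tcp_pos: [0.4405, -0.2378, 0.1546]
orientation: [0.0, -0.001, 1.0, -0.0]
wrist_force: [0.0, -0.9, 0.9]
finger_gap: 0.0858
```

```bash
python3 - <<'E'
from h import *
s=env.get_state();T=wristT(s);print(s["tcp_pos"],s["orientation"])
p,d=env.read_camera("wrist");cv2.imwrite("pics/w2.png",p[:,:,::-1]);P=cloud("wrist",d,T);P[d==0]=9
for z0,z1 in((.035,.09),(.006,.03)):
  q=P.reshape(-1,3);q=q[(abs(q[:,0]-.44)<.05)&(abs(q[:,1]+.245)<.05)&(q[:,2]>z0)&(q[:,2]<z1)]
  print(len(q),cv2.minEnclosingCircle(q[:,:2].astype(np.float32)),q[:,2].max())
E
```

```text
[ 0.44048369 -0.23779943  0.15463875] [ 3.11569406e-04 -1.30964936e-03  9.99999084e-01 -1.43367211e-04]
2121 ((0.44315919280052185, -0.24642719328403473), 0.020025677978992462) 0.08332124036213517
1550 ((0.4431433379650116, -0.24652472138404846), 0.02909289114177227) 0.02182280979961898
```

View pics/w2.png

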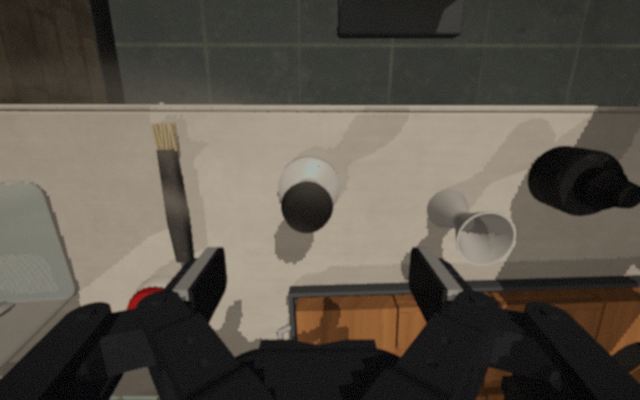

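Depth fits the steel foot (radius 29.1 mm) and the grip (20.0 mm) at (308,195), so this is the tamper. The all-black flask is at (580,180).

Call:
{"method": "play_rows", "body": {
  "steps": [
    {"claw":0,"dp":[-0.0013,-0.0044,0.005],"angular":[0,0,0]},
    {"claw":0,"dp":[-0.0013,-0.0044,0.012],"angular":[0,0,0]},
    {"claw":0,"dp":[0,0,0.023],"angular":[0,0,0]},
    {"claw":0,"dp":[0,0,0.023],"angular":[0,0,0]},
    {"claw":0,"dp":[0,0,0.023],"angular":[0,0,0]},
    {"claw":0,"dp":[0,0,0.018],"angular":[0,0,0]},
    {"claw":0,"dp":[0,0,0.005],"angular":[0,0,0]},
    {"claw":0,"dp":[0,0,0],"angular":[0,0,0]}
  ]
}}

```text
clock: 4.2
tcp_pos: [0.4415, -0.2463, 0.0436]
orientation: [-0.001, -0.001, 1.0, 0.001]
wrist_force: [0.0, 0.4, 0.1]
finger_gap: 0.0853
```

Call:
{"method": "play_rows", "body": {
  "steps": [
    {"claw":200,"dp":[0,0,0],"angular":[0,0,0]},
    {"claw":200,"dp":[0,0,0],"angular":[0,0,0]},
    {"claw":200,"dp":[0,0,0],"angular":[0,0,0]},
    {"claw":200,"dp":[0,0,0],"angular":[0,0,0]},
    {"claw":200,"dp":[0,0,0],"angular":[0,0,0]},
    {"claw":200,"dp":[0,0,0],"angular":[0,0,0]},
    {"claw":200,"dp":[0,0,0],"angular":[0,0,0]},
    {"claw":200,"dp":[0,0,0],"angular":[0,0,0]}
  ],
  "force": 60
}}

```text
clock: 4.87
tcp_pos: [0.4436, -0.2474, 0.0468]
orientation: [0.001, -0.001, 1.0, -0.001]
wrist_force: [-1.4, 1.5, 5.8]
finger_gap: 0.0367
```

Call:
{"method": "play_rows", "body": {
  "steps": [
    {"claw":200,"dp":[0,0,-0.008],"angular":[0,0,0]},
    {"claw":200,"dp":[0,0,-0.014],"angular":[0,0,0]},
    {"claw":200,"dp":[0,0,-0.02],"angular":[0,0,0]},
    {"claw":200,"dp":[0,0,-0.02],"angular":[0,0,0]},
    {"claw":200,"dp":[0,0,-0.01],"angular":[0,0,0]},
    {"claw":200,"dp":[0,0,-0.004],"angular":[0,0,0]},
    {"claw":200,"dp":[0,0,0],"angular":[0,0,0]},
    {"claw":200,"dp":[0,0,0],"angular":[0,0,0]}
  ]
}}

```text
clock: 5.53
tcp_pos: [0.4422, -0.2467, 0.1206]
orientation: [-0.0, -0.001, 1.0, 0.0]
wrist_force: [-0.4, -0.0, -5.0]
finger_gap: 0.0363
```

Call:
{"method": "play_rows", "body": {
  "steps": [
    {"claw":200,"dp":[-0.012,0.002,0],"angular":[0,0,0]},
    {"claw":200,"dp":[-0.024,0.005,0],"angular":[0,0,0]},
    {"claw":200,"dp":[-0.032,0.006,0],"angular":[0,0,0]},
    {"claw":200,"dp":[-0.034,0.007,0],"angular":[0,0,0]},
    {"claw":200,"dp":[-0.034,0.007,0],"angular":[0,0,0]},
    {"claw":200,"dp":[-0.03,0.006,0],"angular":[0,0,0]},
    {"claw":200,"dp":[-0.02,0.003,0],"angular":[0,0,0]},
    {"claw":200,"dp":[-0.011,0.002,0],"angular":[0,0,0]}
  ]
}}

```text
clock: 6.2
tcp_pos: [0.6424, -0.2072, 0.1188]
orientation: [-0.0, -0.002, 1.0, 0.001]
wrist_force: [-0.1, -0.2, -3.8]
finger_gap: 0.0362
```

Call:
{"method": "play_rows", "body": {
  "steps": [
    {"claw":200,"dp":[0,0,0],"angular":[0,0,0]},
    {"claw":200,"dp":[0,0,0],"angular":[0,0,0]},
    {"claw":200,"dp":[0,0,0],"angular":[0,0,0]},
    {"claw":200,"dp":[0,0,0],"angular":[0,0,0]},
    {"claw":200,"dp":[0,0,0],"angular":[0,0,0]},
    {"claw":200,"dp":[0,0,0],"angular":[0,0,0]},
    {"claw":200,"dp":[0,0,0],"angular":[0,0,0]},
    {"claw":200,"dp":[0,0,0],"angular":[0,0,0]}
  ]
}}

```text
clock: 6.87
tcp_pos: [0.6394, -0.2089, 0.1217]
orientation: [0.0, -0.001, 1.0, -0.0]
wrist_force: [0.2, 0.2, -3.7]
finger_gap: 0.0361
```

Call:
{"method": "play_rows", "body": {
  "steps": [
    {"claw":200,"dp":[0,0,0.008],"angular":[0,0,0]},
    {"claw":200,"dp":[0,0,0.014],"angular":[0,0,0]},
    {"claw":200,"dp":[0,0,0.014],"angular":[0,0,0]},
    {"claw":200,"dp":[0,0,0.01],"angular":[0,0,0]},
    {"claw":200,"dp":[0,0,0.007],"angular":[0,0,0]},
    {"claw":200,"dp":[0,0,0.004],"angular":[0,0,0]},
    {"claw":200,"dp":[0,0,0.002],"angular":[0,0,0]},
    {"claw":200,"dp":[0,0,0],"angular":[0,0,0]}
  ]
}}

```text
clock: 7.53
tcp_pos: [0.64, -0.2086, 0.0631]
orientation: [0.001, -0.001, 1.0, -0.0]
wrist_force: [0.8, -0.9, -4.1]
finger_gap: 0.0367
```

Call:
{"method": "play_rows", "body": {
  "steps": [
    {"claw":200,"dp":[0,0,0],"angular":[0,0,0]},
    {"claw":200,"dp":[0,0,0],"angular":[0,0,0]},
    {"claw":0,"dp":[0,0,0],"angular":[0,0,0]},
    {"claw":0,"dp":[0,0,0],"angular":[0,0,0]},
    {"claw":0,"dp":[0,0,0],"angular":[0,0,0]},
    {"claw":0,"dp":[0,0,0],"angular":[0,0,0]},
    {"claw":0,"dp":[0,0,0],"angular":[0,0,0]},
    {"claw":0,"dp":[0,0,0],"angular":[0,0,0]}
  ]
}}

```text
clock: 8.2
tcp_pos: [0.6397, -0.2088, 0.0624]
orientation: [0.0, -0.001, 1.0, -0.0]
wrist_force: [-1.0, -0.4, -0.2]
finger_gap: 0.0852
```

Call:
{"method": "play_rows", "body": {
  "steps": [
    {"claw":0,"dp":[0,0,-0.008],"angular":[0,0,0]},
    {"claw":0,"dp":[0,0,-0.016],"angular":[0,0,0]},
    {"claw":0,"dp":[0,0,-0.03],"angular":[0,0,0]},
    {"claw":0,"dp":[0,0,-0.034],"angular":[0,0,0]},
    {"claw":0,"dp":[0.03,0,-0.014],"angular":[0,0,0]},
    {"claw":0,"dp":[0.03,0,0],"angular":[0,0,0]},
    {"claw":0,"dp":[0.03,0,0],"angular":[0,0,0]},
    {"claw":0,"dp":[0,0,0],"angular":[0,0,0]}
  ]
}}

```text
clock: 8.87
tcp_pos: [0.5439, -0.2074, 0.1646]
orientation: [-0.002, -0.0, 1.0, 0.001]
wrist_force: [-1.0, 0.9, -0.8]
finger_gap: 0.0853
```

```bash
cat >> h.py <<'E'
def look(c,hw,zs,name=None):
    s=env.get_state();T=wristT(s);print("tcp",s["tcp_pos"].round(4),"clk",s["clock"])
    p,d=env.read_camera("wrist")
    if name:cv2.imwrite(f"pics/{name}.png",p[:,:,::-1])
    q=cloud("wrist",d,T)[d>0]
    q=q[(abs(q[:,0]-c[0])<hw[0])&(abs(q[:,1]-c[1])<hw[1])]
    for z0,z1 in zs:
        k=q[(q[:,2]>z0)&(q[:,2]<z1)]
        if len(k)<5:print("none");continue
        f=k[:,:2].astype(np.float32);(x,y),r=cv2.minEnclosingCircle(f)
        print(z0,z1,len(k),"circ",round(x,4),round(y,4),round(r,4),"rect",np.round(np.hstack(cv2.minAreaRect(f)),4),"zmax",k[:,2].max().round(4))
    return q
E
python3 - <<'E'
from h import *
look((.64,-.209),(.045,.045),[(.04,.06),(.06,.11)],"w3")
E
```

```text
tcp [ 0.5439 -0.2074  0.1646] clk 8.8667
0.04 0.06 123 circ 0.6343 -0.2079 0.0093 rect [ 0.6313 -0.208   0.0104  0.0178  2.8397] zmax 0.06
0.06 0.11 2078 circ 0.6391 -0.2079 0.0199 rect [ 6.37800e-01 -2.07900e-01  3.69000e-02  3.73000e-02  5.14339e+01] zmax 0.0993
```

Call:
{"method": "play_rows", "body": {
  "steps": [
    {"claw":0,"dp":[0.014,0.016,0],"angular":[0,0,0]},
    {"claw":0,"dp":[0.014,0.016,0],"angular":[0,0,0]},
    {"claw":0,"dp":[0.014,0.016,0],"angular":[0,0,0]},
    {"claw":0,"dp":[0.014,0.016,0],"angular":[0,0,0]},
    {"claw":0,"dp":[0.014,0.016,0],"angular":[0,0,0]},
    {"claw":0,"dp":[0.015,0.018,0],"angular":[0,0,0]},
    {"claw":0,"dp":[0,0,0],"angular":[0,0,0]},
    {"claw":0,"dp":[0,0,0],"angular":[0,0,0]}
  ]
}}

```text
clock: 9.58
tcp_pos: [0.4651, -0.1104, 0.1651]
orientation: [0.001, -0.002, 1.0, -0.0]
wrist_force: [1.2, 0.9, 0.5]
finger_gap: 0.0855
```

```bash
python3 - <<'E'
from h import *
look((.464,-.11),(.04,.04),[(.055,.09),(.006,.09)],"w4")
E
```

```text
tcp [ 0.4651 -0.1104  0.1651] clk 9.5833
0.055 0.09 1738 circ 0.4661 -0.1112 0.0225 rect [ 0.4659 -0.1111  0.0443  0.0438  1.7214] zmax 0.0755
0.006 0.09 2821 circ 0.4661 -0.1112 0.0225 rect [ 0.4659 -0.1111  0.0443  0.0438  1.7214] zmax 0.0755
```

View pics/w4.png

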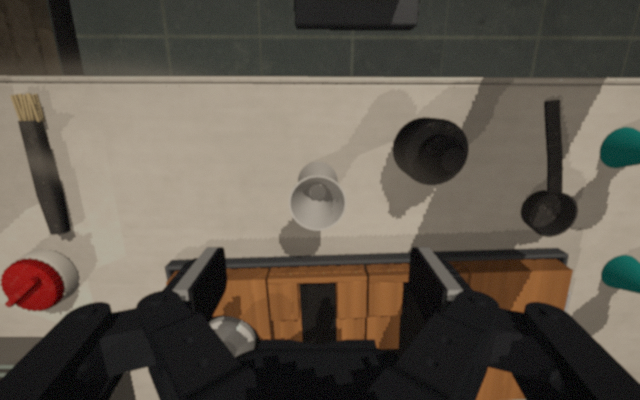

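The steel measure is at (318,203), with a fitted rim radius of 22 mm. I'll grasp it now.

Call:
{"method": "play_rows", "body": {
  "steps": [
    {"claw":0,"dp":[-0.001,-0.001,0.01],"angular":[0,0,0]},
    {"claw":0,"dp":[0,0,0.02],"angular":[0,0,0]},
    {"claw":0,"dp":[0,0,0.026],"angular":[0,0,0]},
    {"claw":0,"dp":[0,0,0.026],"angular":[0,0,0]},
    {"claw":0,"dp":[0,0,0.022],"angular":[0,0,0]},
    {"claw":0,"dp":[0,0,0.015],"angular":[0,0,0]},
    {"claw":0,"dp":[0,0,0.005],"angular":[0,0,0]},
    {"claw":0,"dp":[0,0,0],"angular":[0,0,0]}
  ]
}}

```text
clock: 10.3
tcp_pos: [0.4648, -0.1121, 0.0384]
orientation: [-0.001, -0.0, 1.0, 0.001]
wrist_force: [0.5, 0.8, 0.8]
finger_gap: 0.0856
```

Call:
{"method": "play_rows", "body": {
  "steps": [
    {"claw":200,"dp":[0,0,0],"angular":[0,0,0]},
    {"claw":200,"dp":[0,0,0],"angular":[0,0,0]},
    {"claw":200,"dp":[0,0,0],"angular":[0,0,0]},
    {"claw":200,"dp":[0,0,0],"angular":[0,0,0]},
    {"claw":200,"dp":[0,0,0],"angular":[0,0,0]},
    {"claw":200,"dp":[0,0,0],"angular":[0,0,0]},
    {"claw":200,"dp":[0,0,0],"angular":[0,0,0]},
    {"claw":200,"dp":[0,0,0],"angular":[0,0,0]}
  ],
  "force": 40
}}

```text
clock: 10.97
tcp_pos: [0.4664, -0.1121, 0.0414]
orientation: [0.001, -0.001, 1.0, -0.0]
wrist_force: [0.2, 1.4, 5.8]
finger_gap: 0.0427
```

Call:
{"method": "play_rows", "body": {
  "steps": [
    {"claw":200,"dp":[0,0,-0.008],"angular":[0,0,0]},
    {"claw":200,"dp":[0,0,-0.014],"angular":[0,0,0]},
    {"claw":200,"dp":[0,0,-0.024],"angular":[0,0,0]},
    {"claw":200,"dp":[0,0,-0.03],"angular":[0,0,0]},
    {"claw":200,"dp":[0,0,-0.024],"angular":[0,0,0]},
    {"claw":200,"dp":[0,0,-0.014],"angular":[0,0,0]},
    {"claw":200,"dp":[0,0,-0.006],"angular":[0,0,0]},
    {"claw":200,"dp":[0,0,0],"angular":[0,0,0]}
  ]
}}

```text
clock: 11.63
tcp_pos: [0.4662, -0.1123, 0.1619]
orientation: [0.001, -0.001, 1.0, -0.001]
wrist_force: [1.0, -0.3, -1.2]
finger_gap: 0.0423
```

Call:
{"method": "play_rows", "body": {
  "steps": [
    {"claw":200,"dp":[-0.01,0.012,0],"angular":[0,0,0]},
    {"claw":200,"dp":[-0.02,0.025,0],"angular":[0,0,0]},
    {"claw":200,"dp":[-0.024,0.03,0],"angular":[0,0,0]},
    {"claw":200,"dp":[-0.026,0.033,0],"angular":[0,0,0]},
    {"claw":200,"dp":[-0.026,0.033,0],"angular":[0,0,0]},
    {"claw":200,"dp":[-0.024,0.03,0],"angular":[0,0,0]},
    {"claw":200,"dp":[-0.02,0.025,0],"angular":[0,0,0]},
    {"claw":200,"dp":[-0.012,0.014,0],"angular":[0,0,0]}
  ]
}}

```text
clock: 12.3
tcp_pos: [0.6274, 0.0929, 0.1579]
orientation: [-0.001, -0.002, 1.0, 0.0]
wrist_force: [1.4, -0.5, -1.4]
finger_gap: 0.0426
```

Call:
{"method": "play_rows", "body": {
  "steps": [
    {"claw":200,"dp":[0,0,0.01],"angular":[0,0,0]},
    {"claw":200,"dp":[0,0,0.02],"angular":[0,0,0]},
    {"claw":200,"dp":[0,0,0.02],"angular":[0,0,0]},
    {"claw":200,"dp":[0,0,0.01],"angular":[0,0,0]},
    {"claw":200,"dp":[0,0,0],"angular":[0,0,0]},
    {"claw":200,"dp":[0,0,0],"angular":[0,0,0]},
    {"claw":200,"dp":[0,0,0],"angular":[0,0,0]},
    {"claw":200,"dp":[0,0,0],"angular":[0,0,0]}
  ]
}}

```text
clock: 12.97
tcp_pos: [0.6275, 0.0895, 0.1016]
orientation: [0.001, -0.001, 1.0, 0.0]
wrist_force: [-0.4, 0.0, -1.4]
finger_gap: 0.0421
```

Call:
{"method": "play_rows", "body": {
  "steps": [
    {"claw":200,"dp":[0,0,0.008],"angular":[0,0,0]},
    {"claw":200,"dp":[0,0,0.012],"angular":[0,0,0]},
    {"claw":200,"dp":[0,0,0.01],"angular":[0,0,0]},
    {"claw":200,"dp":[0,0,0.007],"angular":[0,0,0]},
    {"claw":200,"dp":[0,0,0.004],"angular":[0,0,0]},
    {"claw":200,"dp":[0,0,0.002],"angular":[0,0,0]},
    {"claw":200,"dp":[0,0,0],"angular":[0,0,0]},
    {"claw":200,"dp":[0,0,0],"angular":[0,0,0]}
  ]
}}

```text
clock: 13.63
tcp_pos: [0.6269, 0.0898, 0.0576]
orientation: [0.0, -0.001, 1.0, 0.0]
wrist_force: [-0.5, 0.2, 0.3]
finger_gap: 0.0423
```

Call:
{"method": "play_rows", "body": {
  "steps": [
    {"claw":200,"dp":[0,0,0],"angular":[0,0,0]},
    {"claw":200,"dp":[0,0,0],"angular":[0,0,0]},
    {"claw":0,"dp":[0,0,0],"angular":[0,0,0]},
    {"claw":0,"dp":[0,0,0],"angular":[0,0,0]},
    {"claw":0,"dp":[0,0,0],"angular":[0,0,0]},
    {"claw":0,"dp":[0,0,0],"angular":[0,0,0]},
    {"claw":0,"dp":[0,0,0],"angular":[0,0,0]},
    {"claw":0,"dp":[0,0,0],"angular":[0,0,0]}
  ]
}}

```text
clock: 14.3
tcp_pos: [0.6267, 0.0898, 0.0573]
orientation: [0.0, -0.001, 1.0, 0.0]
wrist_force: [0.0, -0.6, -0.6]
finger_gap: 0.0857
```

Call:
{"method": "play_rows", "body": {
  "steps": [
    {"claw":0,"dp":[0,0,-0.008],"angular":[0,0,0]},
    {"claw":0,"dp":[0,0,-0.016],"angular":[0,0,0]},
    {"claw":0,"dp":[0,0,-0.03],"angular":[0,0,0]},
    {"claw":0,"dp":[0,0,-0.034],"angular":[0,0,0]},
    {"claw":0,"dp":[0.03,0,-0.014],"angular":[0,0,0]},
    {"claw":0,"dp":[0.03,0,0],"angular":[0,0,0]},
    {"claw":0,"dp":[0.03,0,0],"angular":[0,0,0]},
    {"claw":0,"dp":[0.01,0,0],"angular":[0,0,0]}
  ]
}}

```text
clock: 14.97
tcp_pos: [0.5227, 0.0898, 0.1602]
orientation: [-0.001, -0.001, 1.0, 0.0]
wrist_force: [-0.8, 0.5, 0.1]
finger_gap: 0.0852
```

```bash
python3 - <<'E'
from h import *
look((.628,.09),(.045,.045),[(.04,.06),(.06,.11)],"w5")
look((.465,.108),(.085,.035),[(.006,.03)])
E
```

```text
tcp [0.5227 0.0898 0.1602] clk 14.9667
0.04 0.06 386 circ 0.6256 0.091 0.0114 rect [0.6252 0.0909 0.0205 0.0208 0.8367] zmax 0.06
0.06 0.11 1590 circ 0.6256 0.0909 0.0222 rect [6.23800e-01 9.08000e-02 4.12000e-02 4.06000e-02 5.07947e+01] zmax 0.0908
tcp [0.5225 0.0899 0.1601] clk 15.0167
0.006 0.03 3285 circ 0.4742 0.1103 0.0821 rect [4.70900e-01 1.10600e-01 6.97000e-02 1.55900e-01 8.79883e+01] zmax 0.03
```

View pics/w5.png

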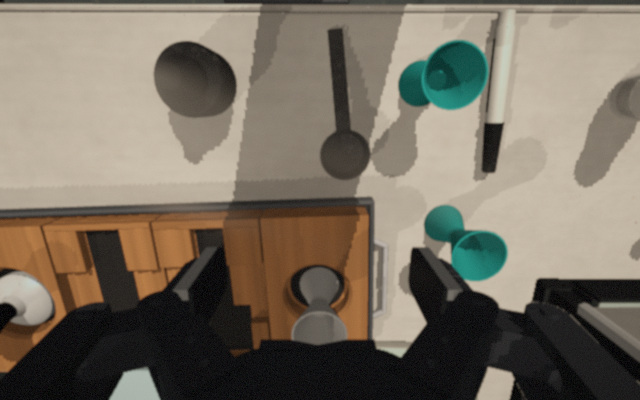

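The measure is standing in its pocket at (320,305), top at z≈0.091 against 0.090 expected. Next is the scoop, with its bowl at (345,155) and handle tip at (335,30).

```bash
python3 - <<'E'
from h import *
q=look((.452,.11),(.07,.032),[(.006,.03)])
q=q[(q[:,2]>.007)&(q[:,2]<.03)]
for lo in np.arange(.38,.52,.01):
    k=q[(q[:,0]>=lo)&(q[:,0]<lo+.01)]
    if len(k):print(lo.round(2),len(k),k[:,1].min().round(4),k[:,1].max().round(4),k[:,2].max().round(4))
E
```

```text
tcp [0.525  0.0898 0.1602] clk 15.0667
0.006 0.03 2131 circ 0.4537 0.1078 0.0624 rect [4.54100e-01 1.16400e-01 4.46000e-02 1.23600e-01 8.58032e+01] zmax 0.0236
0.39 5 0.0995 0.1087 0.0079
0.4 108 0.0996 0.1115 0.0096
0.41 191 0.0996 0.1125 0.0134
0.42 184 0.1005 0.1134 0.0149
0.43 183 0.1014 0.1143 0.0177
0.44 198 0.1023 0.1153 0.0195
0.45 183 0.1032 0.1163 0.0207
0.46 179 0.1042 0.1174 0.0224
0.47 172 0.0957 0.1312 0.0234
0.48 111 0.0922 0.1354 0.0233
0.49 129 0.0914 0.1357 0.0233
0.5 189 0.0923 0.135 0.0236
0.51 183 0.1004 0.1273 0.0235
```

Call:
{"method": "play_rows", "body": {
  "steps": [
    {"claw":130,"dp":[0.02,0.005,0],"angular":[0,0,0]},
    {"claw":130,"dp":[0.02,0.005,0],"angular":[0,0,0]},
    {"claw":130,"dp":[0.02,0.005,0.03],"angular":[0,0,0]},
    {"claw":130,"dp":[0.013,0.005,0.03],"angular":[0,0,0]},
    {"claw":130,"dp":[0,0,0],"angular":[0,0,-5.5]},
    {"claw":130,"dp":[0,0,0],"angular":[0,0,0]},
    {"claw":130,"dp":[0,0,0],"angular":[0,0,0]},
    {"claw":130,"dp":[0,0,0],"angular":[0,0,0]}
  ]
}}

```text
clock: 15.78
tcp_pos: [0.4563, 0.1095, 0.1003]
orientation: [0.002, -0.048, 0.999, 0.0]
wrist_force: [0.2, 1.1, -1.1]
finger_gap: 0.0418
```

```bash
python3 - <<'E'
from h import *
q=look((.45,.11),(.03,.025),[(.006,.03)],"w6")
s=env.get_state();print(s["finger_gap"],s["orientation"])
q=q[(q[:,2]>.007)&(q[:,2]<.03)]
for lo in np.arange(.42,.48,.01):
    k=q[(q[:,0]>=lo)&(q[:,0]<lo+.01)]
    if len(k):print(lo.round(2),len(k),k[:,1].min().round(4),k[:,1].max().round(4),k[:,2].max().round(4))
E
```

```text
tcp [0.4563 0.1095 0.1003] clk 15.7833
0.006 0.03 1470 circ 0.4514 0.1131 0.0334 rect [0.45   0.1133 0.0598 0.0352 0.1038] zmax 0.0234
0.04189351016626415 [ 1.65687861e-03 -4.77697668e-02  9.98856997e-01  6.17831693e-05]
0.42 256 0.1008 0.114 0.0151
0.43 255 0.1017 0.1151 0.0172
0.44 247 0.1026 0.1157 0.0194
0.45 230 0.1036 0.1163 0.0213
0.46 233 0.1045 0.1173 0.0226
0.47 243 0.0958 0.131 0.0234
```

Call:
{"method": "play_rows", "body": {
  "steps": [
    {"claw":130,"dp":[0.003,0,0.008],"angular":[0,0,0]},
    {"claw":130,"dp":[0,0,0.016],"angular":[0,0,0]},
    {"claw":130,"dp":[0,0,0.02],"angular":[0,0,0]},
    {"claw":130,"dp":[0,0,0.02],"angular":[0,0,0]},
    {"claw":130,"dp":[0,0,0.014],"angular":[0,0,0]},
    {"claw":130,"dp":[0,0,0.007],"angular":[0,0,0]},
    {"claw":130,"dp":[0,0,0.003],"angular":[0,0,0]},
    {"claw":130,"dp":[0,0,0],"angular":[0,0,0]}
  ]
}}

```text
clock: 16.5
tcp_pos: [0.4505, 0.1091, 0.0109]
orientation: [-0.0, -0.049, 0.999, 0.0]
wrist_force: [-0.3, 0.4, -0.7]
finger_gap: 0.042
```

Call:
{"method": "play_rows", "body": {
  "steps": [
    {"claw":245,"dp":[0,0,0],"angular":[0,0,0]},
    {"claw":245,"dp":[0,0,0],"angular":[0,0,0]},
    {"claw":245,"dp":[0,0,0],"angular":[0,0,0]},
    {"claw":245,"dp":[0,0,0],"angular":[0,0,0]},
    {"claw":245,"dp":[0,0,0],"angular":[0,0,0]},
    {"claw":245,"dp":[0,0,0],"angular":[0,0,0]},
    {"claw":245,"dp":[0,0,0],"angular":[0,0,0]},
    {"claw":245,"dp":[0,0,0],"angular":[0,0,0]}
  ],
  "force": 60
}}

```text
clock: 17.17
tcp_pos: [0.4515, 0.1094, 0.0122]
orientation: [0.001, -0.049, 0.999, 0.0]
wrist_force: [-0.9, 0.7, 6.7]
finger_gap: 0.0111
```

Call:
{"method": "play_rows", "body": {
  "steps": [
    {"claw":245,"dp":[0,0,-0.006],"angular":[0,0,0]},
    {"claw":245,"dp":[0,0,-0.012],"angular":[0,0,0]},
    {"claw":245,"dp":[0,0,-0.02],"angular":[0,0,0]},
    {"claw":245,"dp":[0,0,-0.024],"angular":[0,0,0]},
    {"claw":245,"dp":[0,0,-0.024],"angular":[0,0,0]},
    {"claw":245,"dp":[0,0,-0.016],"angular":[0,0,0]},
    {"claw":245,"dp":[0,0,-0.008],"angular":[0,0,0]},
    {"claw":245,"dp":[0,0,0],"angular":[0,0,0]}
  ]
}}

```text
clock: 17.83
tcp_pos: [0.4519, 0.1093, 0.1231]
orientation: [0.002, -0.049, 0.999, 0.0]
wrist_force: [0.4, -0.7, -0.7]
finger_gap: 0.0107
```

```bash
python3 - <<'E'
from h import *
s=env.get_state()
q=look((.47,.11),(.08,.04),[(.07,.16)],"w7")
print(s["finger_gap"])
q=q[(q[:,2]>.07)]
for lo in np.arange(.38,.53,.01):
    k=q[(q[:,0]>=lo)&(q[:,0]<lo+.01)]
    if len(k):print(lo.round(2),len(k),k[:,1].min().round(4),k[:,1].max().round(4),k[:,2].min().round(4),k[:,2].max().round(4))
E
```

```text
tcp [0.4519 0.1093 0.1231] clk 17.8333
0.07 0.16 9390 circ 0.4495 0.1065 0.0603 rect [4.48800e-01 1.06700e-01 6.54000e-02 1.13700e-01 7.40678e+01] zmax 0.16
0.010730443230405534
0.39 666 0.0962 0.1099 0.1124 0.1186
0.4 655 0.0971 0.111 0.1146 0.1211
0.41 638 0.0986 0.1119 0.1172 0.1233
0.42 698 0.0995 0.1257 0.12 0.2141
0.43 16619 0.0876 0.15 0.121 0.2143
0.44 12566 0.07 0.15 0.117 0.2069
0.45 4270 0.07 0.15 0.1274 0.1928
0.46 2106 0.07 0.1404 0.1293 0.1897
0.47 192 0.1047 0.1168 0.13 0.134
0.48 111 0.1056 0.1199 0.1129 0.1151
0.49 592 0.1025 0.1243 0.1114 0.1158
0.5 465 0.1028 0.1249 0.113 0.1164
```

View pics/w7.png

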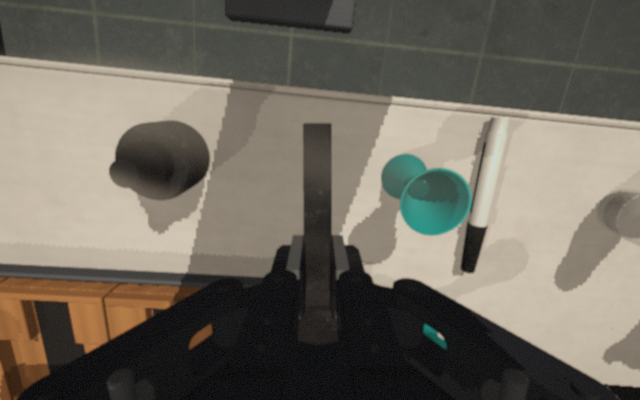

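The scoop is held level, handle at (318,180), gap 11 mm. I'll turn it 3.5° back and carry it to its trough.

Call:
{"method": "play_rows", "body": {
  "steps": [
    {"claw":245,"dp":[0,0,0],"angular":[0,0,3.5]},
    {"claw":245,"dp":[-0.012,-0.01,0],"angular":[0,0,0]},
    {"claw":245,"dp":[-0.023,-0.016,0],"angular":[0,0,0]},
    {"claw":245,"dp":[-0.029,-0.02,0],"angular":[0,0,0]},
    {"claw":245,"dp":[-0.032,-0.022,0],"angular":[0,0,0]},
    {"claw":245,"dp":[-0.032,-0.022,0],"angular":[0,0,0]},
    {"claw":245,"dp":[-0.026,-0.02,0],"angular":[0,0,0]},
    {"claw":245,"dp":[-0.019,-0.014,0],"angular":[0,0,0]}
  ]
}}

```text
clock: 18.55
tcp_pos: [0.6304, -0.0112, 0.1191]
orientation: [-0.0, -0.018, 1.0, -0.0]
wrist_force: [-0.9, 0.2, -0.5]
finger_gap: 0.011
```

Call:
{"method": "play_rows", "body": {
  "steps": [
    {"claw":245,"dp":[0,0,0],"angular":[0,0,0]},
    {"claw":245,"dp":[0,0,0.015],"angular":[0,0,0]},
    {"claw":245,"dp":[0,0,0.02],"angular":[0,0,0]},
    {"claw":245,"dp":[0,0,0.01],"angular":[0,0,0]},
    {"claw":245,"dp":[0,0,0],"angular":[0,0,0]},
    {"claw":245,"dp":[0,0,0],"angular":[0,0,0]},
    {"claw":245,"dp":[0,0,0],"angular":[0,0,0]},
    {"claw":245,"dp":[0,0,0],"angular":[0,0,0]}
  ]
}}

```text
clock: 19.22
tcp_pos: [0.6288, -0.0084, 0.0774]
orientation: [0.001, -0.018, 1.0, -0.0]
wrist_force: [0.4, 0.1, -0.5]
finger_gap: 0.0111
```

```bash
python3 - <<'E'
from h import *
s=env.get_state();print(s["tcp_pos"],s["orientation"],s["finger_gap"])
p,d=env.read_camera("wrist");a=p[:,:,::-1]
p,_=env.read_camera("top");b=cv2.resize(p[120:220,250:430,::-1],(640,356),interpolation=cv2.INTER_CUBIC)
cv2.imwrite("pics/w8.png",cv2.resize(np.vstack([a,b]),(500,591)))
E
```

```text
[ 0.62881095 -0.00842245  0.07739799] [ 9.08165386e-04 -1.84349343e-02  9.99829642e-01 -1.22066471e-04] 0.0111128160602905
```

View pics/w8.png

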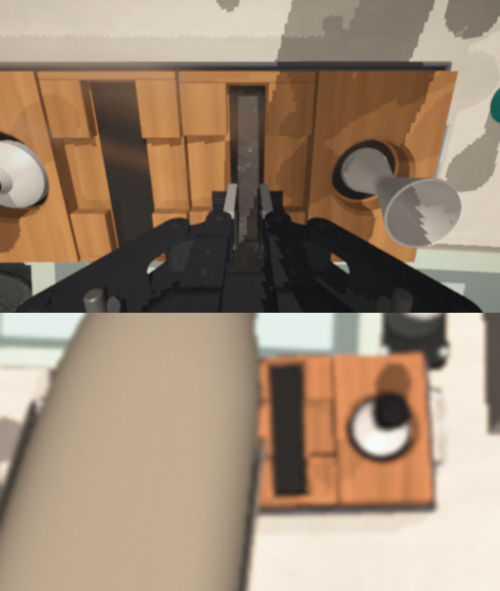

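Call:
{"method": "play_rows", "body": {
  "steps": [
    {"claw":245,"dp":[0,0,0.006],"angular":[0,0,0]},
    {"claw":245,"dp":[0,0,0.009],"angular":[0,0,0]},
    {"claw":245,"dp":[0,0,0.009],"angular":[0,0,0]},
    {"claw":245,"dp":[0,0,0.007],"angular":[0,0,0]},
    {"claw":245,"dp":[0,0,0.005],"angular":[0,0,0]},
    {"claw":245,"dp":[0,0,0.003],"angular":[0,0,0]},
    {"claw":245,"dp":[0,0,0.0015],"angular":[0,0,0]},
    {"claw":245,"dp":[0,0,0],"angular":[0,0,0]}
  ]
}}

```text
clock: 19.98
tcp_pos: [0.6275, -0.0083, 0.0363]
orientation: [-0.0, -0.018, 1.0, 0.0]
wrist_force: [-1.5, -0.1, 3.0]
finger_gap: 0.0109
```

Call:
{"method": "play_rows", "body": {
  "steps": [
    {"claw":245,"dp":[0,0,0],"angular":[0,0,0]},
    {"claw":245,"dp":[0,0,0],"angular":[0,0,0]},
    {"claw":130,"dp":[0,0,0],"angular":[0,0,0]},
    {"claw":130,"dp":[0,0,0],"angular":[0,0,0]},
    {"claw":130,"dp":[0,0,0],"angular":[0,0,0]},
    {"claw":130,"dp":[0,0,0],"angular":[0,0,0]},
    {"claw":130,"dp":[0,0,0],"angular":[0,0,0]},
    {"claw":130,"dp":[0,0,0],"angular":[0,0,0]}
  ]
}}

```text
clock: 20.65
tcp_pos: [0.6281, -0.0084, 0.0356]
orientation: [-0.0, -0.018, 1.0, 0.0]
wrist_force: [-0.1, 0.7, -0.2]
finger_gap: 0.0417
```

Call:
{"method": "play_rows", "body": {
  "steps": [
    {"claw":130,"dp":[0,0,-0.008],"angular":[0,0,0]},
    {"claw":130,"dp":[0,0,-0.016],"angular":[0,0,0]},
    {"claw":130,"dp":[0,0,-0.03],"angular":[0,0,0]},
    {"claw":130,"dp":[0,0,-0.04],"angular":[0,0,0]},
    {"claw":130,"dp":[0.03,0,-0.025],"angular":[0,0,0]},
    {"claw":130,"dp":[0.035,0,-0.02],"angular":[0,0,0]},
    {"claw":130,"dp":[0.04,0,0],"angular":[0,0,0]},
    {"claw":130,"dp":[0.02,0,0],"angular":[0,0,0]}
  ]
}}

```text
clock: 21.32
tcp_pos: [0.5002, -0.0128, 0.1769]
orientation: [0.0, -0.018, 1.0, -0.0]
wrist_force: [-1.2, 1.1, 0.1]
finger_gap: 0.0417
```

```bash
python3 - <<'E'
from h import *
q=look((.63,-.01),(.1,.05),[(.0395,.06)],"w9")
q=q[(q[:,2]>.0375)&(q[:,2]<.06)]
for lo in np.arange(.54,.72,.01):
    k=q[(q[:,0]>=lo)&(q[:,0]<lo+.01)]
    if len(k):print(lo.round(2),len(k),k[:,1].min().round(4),k[:,1].max().round(4),k[:,2].max().round(4))
E
```

```text
tcp [ 0.5002 -0.0128  0.1769] clk 21.3167
0.0395 0.06 563 circ 0.6393 -0.008 0.0304 rect [ 0.6358 -0.0086  0.0531  0.0407  2.8924] zmax 0.0473
0.6 67 -0.015 -0.0038 0.0404
0.61 119 -0.0158 -0.0034 0.0419
0.62 122 -0.0155 -0.003 0.0435
0.63 112 -0.0141 -0.0026 0.0455
0.64 135 -0.0166 0.0039 0.0467
0.65 125 -0.0265 0.0127 0.0473
0.66 13 -0.0276 0.013 0.0473
```

View pics/w9.png

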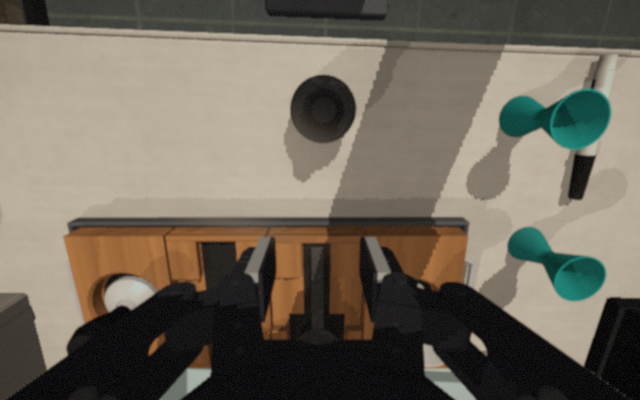

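The scoop lies in its trough, handle at (315,285), with bowl rim z=0.047 as expected. Now the brush.

Call:
{"method": "play_rows", "body": {
  "steps": [
    {"claw":130,"dp":[0.003,-0.02,0],"angular":[0,0,0]},
    {"claw":130,"dp":[0.005,-0.03,0],"angular":[0,0,0]},
    {"claw":130,"dp":[0.005,-0.03,0],"angular":[0,0,0]},
    {"claw":130,"dp":[0.005,-0.03,0],"angular":[0,0,0]},
    {"claw":130,"dp":[0.005,-0.03,0],"angular":[0,0,0]},
    {"claw":130,"dp":[0.005,-0.03,0],"angular":[0,0,0]},
    {"claw":130,"dp":[0.005,-0.03,0],"angular":[0,0,0]},
    {"claw":130,"dp":[0.005,-0.03,0],"angular":[0,0,0]}
  ]
}}

```text
clock: 22.03
tcp_pos: [0.4735, -0.2458, 0.1755]
orientation: [0.0, -0.018, 1.0, -0.0]
wrist_force: [-0.4, 0.4, -0.6]
finger_gap: 0.0415
```

Call:
{"method": "play_rows", "body": {
  "steps": [
    {"claw":100,"dp":[0.005,-0.03,0.01],"angular":[0,0,0]},
    {"claw":100,"dp":[0.005,-0.03,0.01],"angular":[0,0,0]},
    {"claw":100,"dp":[0.005,-0.03,0.01],"angular":[0,0,0]},
    {"claw":100,"dp":[0.005,-0.03,0.01],"angular":[0,0,0]},
    {"claw":100,"dp":[0.003,-0.009,0.01],"angular":[0,0,0]},
    {"claw":100,"dp":[0,0,0],"angular":[0,0,0]},
    {"claw":100,"dp":[0,0,0],"angular":[0,0,0]},
    {"claw":100,"dp":[0,0,0],"angular":[0,0,0]}
  ]
}}

```text
clock: 22.7
tcp_pos: [0.4555, -0.3729, 0.1252]
orientation: [0.0, -0.019, 1.0, 0.0]
wrist_force: [0.4, 0.3, -0.0]
finger_gap: 0.0521
```

```bash
python3 - <<'E'
from h import *
q=look((.45,-.373),(.08,.03),[(.005,.025)],"w10")
print(env.get_state()["finger_gap"])
q=q[(q[:,2]>.005)&(q[:,2]<.03)]
for lo in np.arange(.37,.53,.01):
    k=q[(q[:,0]>=lo)&(q[:,0]<lo+.01)]
    if len(k):print(lo.round(2),len(k),k[:,1].min().round(4),k[:,1].max().round(4),k[:,2].max().round(4))
E
```

```text
tcp [ 0.4555 -0.3729  0.1252] clk 22.7
0.005 0.025 3386 circ 0.4512 -0.3719 0.0669 rect [ 0.4511 -0.3736  0.1332  0.0199  2.0856] zmax 0.0179
0.05197165799896068
0.38 132 -0.3857 -0.3684 0.0101
0.39 259 -0.3857 -0.3672 0.0103
0.4 278 -0.3846 -0.366 0.0145
0.41 277 -0.3843 -0.3671 0.0155
0.42 274 -0.3841 -0.3666 0.0159
0.43 280 -0.3838 -0.3653 0.0167
0.44 275 -0.3834 -0.3649 0.0166
0.45 274 -0.3832 -0.3644 0.0171
0.46 260 -0.3829 -0.364 0.0179
0.47 264 -0.3826 -0.3627 0.0176
0.48 244 -0.3823 -0.363 0.0173
0.49 222 -0.3811 -0.3628 0.0174
0.5 209 -0.381 -0.363 0.0166
0.51 138 -0.3797 -0.3635 0.0177
```

View pics/w10.png

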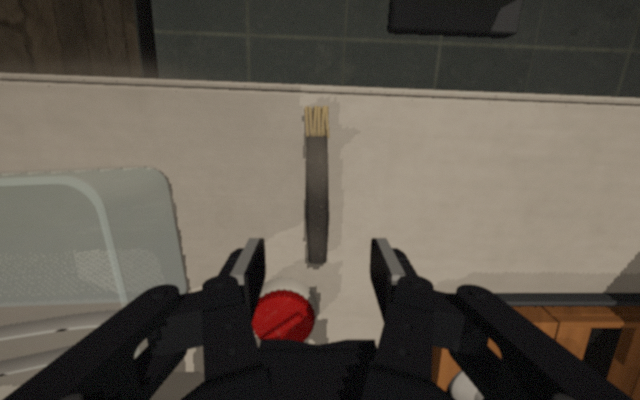

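The brush, with pale bristles at (316,120), is at (0.451, −0.374) and lies along the tool's axis. I'll grasp it at the middle.

Call:
{"method": "play_rows", "body": {
  "steps": [
    {"claw":100,"dp":[0.0044,-0.0007,0.01],"angular":[0,0,0]},
    {"claw":100,"dp":[0,0,0.02],"angular":[0,0,0]},
    {"claw":100,"dp":[0,0,0.026],"angular":[0,0,0]},
    {"claw":100,"dp":[0,0,0.026],"angular":[0,0,0]},
    {"claw":100,"dp":[0,0,0.018],"angular":[0,0,0]},
    {"claw":100,"dp":[0,0,0.009],"angular":[0,0,0]},
    {"claw":100,"dp":[0,0,0.004],"angular":[0,0,0]},
    {"claw":100,"dp":[0,0,0],"angular":[0,0,0]}
  ]
}}

```text
clock: 23.42
tcp_pos: [0.4508, -0.374, 0.0113]
orientation: [-0.0, -0.019, 1.0, 0.0]
wrist_force: [-0.0, -0.6, 0.0]
finger_gap: 0.0517
```

Call:
{"method": "play_rows", "body": {
  "steps": [
    {"claw":230,"dp":[0,0,0],"angular":[0,0,0]},
    {"claw":230,"dp":[0,0,0],"angular":[0,0,0]},
    {"claw":230,"dp":[0,0,0],"angular":[0,0,0]},
    {"claw":230,"dp":[0,0,0],"angular":[0,0,0]},
    {"claw":230,"dp":[0,0,0],"angular":[0,0,0]},
    {"claw":230,"dp":[0,0,0],"angular":[0,0,0]},
    {"claw":230,"dp":[0,0,0],"angular":[0,0,0]},
    {"claw":230,"dp":[0,0,0],"angular":[0,0,0]}
  ],
  "force": 50
}}

```text
clock: 24.08
tcp_pos: [0.4519, -0.3757, 0.0134]
orientation: [0.001, -0.018, 1.0, -0.001]
wrist_force: [-0.2, 1.1, 6.3]
finger_gap: 0.0173
```

Call:
{"method": "play_rows", "body": {
  "steps": [
    {"claw":230,"dp":[0,0,-0.006],"angular":[0,0,0]},
    {"claw":230,"dp":[0,0,-0.014],"angular":[0,0,0]},
    {"claw":230,"dp":[0,0,-0.024],"angular":[0,0,0]},
    {"claw":230,"dp":[0,0,-0.03],"angular":[0,0,0]},
    {"claw":230,"dp":[0,0,-0.03],"angular":[0,0,0]},
    {"claw":230,"dp":[0,0,-0.02],"angular":[0,0,0]},
    {"claw":230,"dp":[0,0,-0.01],"angular":[0,0,0]},
    {"claw":230,"dp":[0,0,0],"angular":[0,0,0]}
  ]
}}

```text
clock: 24.75
tcp_pos: [0.4521, -0.3761, 0.1487]
orientation: [0.002, -0.018, 1.0, -0.002]
wrist_force: [0.2, -0.1, 0.1]
finger_gap: 0.0172
```

```bash
python3 - <<'E'
from h import *
s=env.get_state();print(s["tcp_pos"],s["finger_gap"])
q=look((.45,-.373),(.08,.025),[(.1,.17)])
q=q[(q[:,2]>.1)&(q[:,2]<.2)]
for lo in np.arange(.37,.53,.01):
    k=q[(q[:,0]>=lo)&(q[:,0]<lo+.01)]
    if len(k):print(lo.round(2),len(k),k[:,1].min().round(4),k[:,1].max().round(4),k[:,2].max().round(4))
E
```

```text
[ 0.45205519 -0.37608144  0.14872396] 0.01721989224336774
tcp [ 0.4521 -0.3761  0.1487] clk 24.75
0.1 0.17 10216 circ 0.4434 -0.3776 0.0595 rect [ 0.4426 -0.3771  0.1173  0.0429 13.8187] zmax 0.1699
0.38 496 -0.388 -0.3691 0.1454
0.39 843 -0.3875 -0.3689 0.1457
0.4 943 -0.3869 -0.3675 0.1494
0.41 826 -0.3862 -0.3687 0.1506
0.42 799 -0.3859 -0.368 0.1509
0.43 1882 -0.3966 -0.348 0.1998
0.44 4353 -0.398 -0.348 0.1994
0.45 1359 -0.3874 -0.348 0.1961
0.46 816 -0.3873 -0.3653 0.1924
0.47 682 -0.3856 -0.3661 0.1528
0.48 601 -0.3856 -0.3658 0.153
0.49 499 -0.3849 -0.366 0.1526
0.5 5 -0.3842 -0.3666 0.1488
```

Call:
{"method": "play_rows", "body": {
  "steps": [
    {"claw":230,"dp":[-0.01,0.014,0],"angular":[0,0,0]},
    {"claw":230,"dp":[-0.02,0.027,0],"angular":[0,0,0]},
    {"claw":230,"dp":[-0.022,0.03,0],"angular":[0,0,0]},
    {"claw":230,"dp":[-0.022,0.03,0],"angular":[0,0,0]},
    {"claw":230,"dp":[-0.022,0.03,0],"angular":[0,0,0]},
    {"claw":230,"dp":[-0.022,0.03,0],"angular":[0,0,0]},
    {"claw":230,"dp":[-0.022,0.03,0],"angular":[0,0,0]},
    {"claw":230,"dp":[-0.022,0.03,0],"angular":[0,0,0]}
  ]
}}

```text
clock: 25.47
tcp_pos: [0.6042, -0.1459, 0.1432]
orientation: [-0.002, -0.018, 1.0, 0.001]
wrist_force: [0.5, -0.7, -0.4]
finger_gap: 0.0174
```

Call:
{"method": "play_rows", "body": {
  "steps": [
    {"claw":230,"dp":[-0.02,0.027,0],"angular":[0,0,0]},
    {"claw":230,"dp":[-0.0093,0.0131,0],"angular":[0,0,0]},
    {"claw":230,"dp":[0,0,0.02],"angular":[0,0,0]},
    {"claw":230,"dp":[0,0,0.03],"angular":[0,0,0]},
    {"claw":230,"dp":[0,0,0.02],"angular":[0,0,0]},
    {"claw":230,"dp":[0,0,0],"angular":[0,0,0]},
    {"claw":230,"dp":[0,0,0],"angular":[0,0,0]},
    {"claw":230,"dp":[0,0,0],"angular":[0,0,0]}
  ]
}}

```text
clock: 26.13
tcp_pos: [0.6325, -0.1073, 0.076]
orientation: [-0.0, -0.018, 1.0, 0.0]
wrist_force: [1.0, -0.4, -0.4]
finger_gap: 0.0174
```

```bash
python3 - <<'E'
from h import *
s=env.get_state();print(s["tcp_pos"],s["orientation"],s["finger_gap"])
p,d=env.read_camera("wrist");cv2.imwrite("pics/w11.png",p[:,:,::-1])
E
```

```text
[ 0.63250191 -0.1073389   0.07596565] [-1.68998174e-04 -1.79558253e-02  9.99838765e-01  6.85645436e-05] 0.017369456538645477
```

View pics/w11.png

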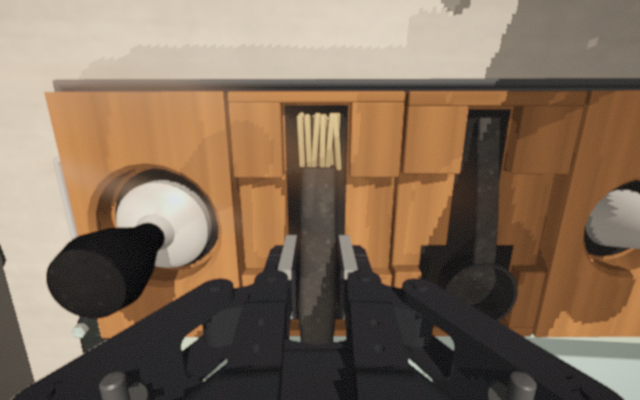

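The brush is centred over its trough, bristles at (320,138), trough edges at columns 285–350. I'll lower it about 39 mm.

Call:
{"method": "play_rows", "body": {
  "steps": [
    {"claw":230,"dp":[0,0,0.006],"angular":[0,0,0]},
    {"claw":230,"dp":[0,0,0.009],"angular":[0,0,0]},
    {"claw":230,"dp":[0,0,0.009],"angular":[0,0,0]},
    {"claw":230,"dp":[0,0,0.007],"angular":[0,0,0]},
    {"claw":230,"dp":[0,0,0.004],"angular":[0,0,0]},
    {"claw":230,"dp":[0,0,0.003],"angular":[0,0,0]},
    {"claw":230,"dp":[0,0,0.001],"angular":[0,0,0]},
    {"claw":230,"dp":[0,0,0],"angular":[0,0,0]}
  ]
}}

```text
clock: 26.85
tcp_pos: [0.6321, -0.1068, 0.0374]
orientation: [-0.0, -0.018, 1.0, 0.0]
wrist_force: [-2.9, 0.0, 4.7]
finger_gap: 0.0177
```

Call:
{"method": "play_rows", "body": {
  "steps": [
    {"claw":230,"dp":[0,0,0],"angular":[0,0,0]},
    {"claw":230,"dp":[0,0,0],"angular":[0,0,0]},
    {"claw":130,"dp":[0,0,0],"angular":[0,0,0]},
    {"claw":130,"dp":[0,0,0],"angular":[0,0,0]},
    {"claw":130,"dp":[0,0,0],"angular":[0,0,0]},
    {"claw":130,"dp":[0,0,0],"angular":[0,0,0]},
    {"claw":130,"dp":[0,0,0],"angular":[0,0,0]},
    {"claw":130,"dp":[0,0,0],"angular":[0,0,0]}
  ]
}}

```text
clock: 27.52
tcp_pos: [0.6326, -0.1069, 0.0366]
orientation: [-0.0, -0.018, 1.0, 0.0]
wrist_force: [0.7, -0.0, 0.3]
finger_gap: 0.0421
```

Call:
{"method": "play_rows", "body": {
  "steps": [
    {"claw":130,"dp":[0,0,-0.008],"angular":[0,0,0]},
    {"claw":130,"dp":[0,0,-0.016],"angular":[0,0,0]},
    {"claw":130,"dp":[0,0,-0.03],"angular":[0,0,0]},
    {"claw":130,"dp":[0,0,-0.04],"angular":[0,0,0]},
    {"claw":130,"dp":[0.01,0,-0.035],"angular":[0,0,0]},
    {"claw":130,"dp":[0.02,0,-0.035],"angular":[0,0,0]},
    {"claw":130,"dp":[0.02,0,-0.035],"angular":[0,0,0]},
    {"claw":130,"dp":[0.02,0,-0.035],"angular":[0,0,0]}
  ]
}}

```text
clock: 28.18
tcp_pos: [0.5616, -0.1093, 0.2731]
orientation: [0.0, -0.018, 1.0, -0.0]
wrist_force: [0.1, -0.5, 1.0]
finger_gap: 0.0418
```

Call:
{"method": "play_rows", "body": {
  "steps": [
    {"claw":0,"dp":[0.025,0.01,-0.02],"angular":[0,0,0]},
    {"claw":0,"dp":[0.025,0.01,-0.01],"angular":[0,0,0]},
    {"claw":0,"dp":[0.025,0.01,0],"angular":[0,0,0]},
    {"claw":0,"dp":[0.01,0.01,0],"angular":[0,0,0]},
    {"claw":0,"dp":[0,0,0],"angular":[0,0,0]},
    {"claw":0,"dp":[0,0,0],"angular":[0,0,0]},
    {"claw":0,"dp":[0,0,0],"angular":[0,0,0]},
    {"claw":0,"dp":[0,0,0],"angular":[0,0,0]}
  ]
}}

```text
clock: 28.85
tcp_pos: [0.477, -0.073, 0.3006]
orientation: [0.0, -0.018, 1.0, -0.0]
wrist_force: [0.4, 0.3, 0.6]
finger_gap: 0.0854
```

```bash
python3 - <<'E'
from h import *
print("brush");q=look((.633,-.108),(.1,.045),[(.0365,.06)],"w12")
print("scoop");look((.629,-.009),(.1,.04),[(.0375,.06)])
print("tamper");look((.639,-.209),(.05,.05),[(.06,.12),(.03,.05)])
print("measure");look((.627,.09),(.05,.05),[(.06,.12)])
print("flask");look((.43,-.013),(.05,.05),[(.006,.12)])
print("marker");look((.441,.245),(.1,.025),[(.006,.03)])
p,d=env.read_camera("top");P=cloud("top",d)
E
```

```text
brush
tcp [ 0.477  -0.073   0.3006] clk 28.85
0.0365 0.06 737 circ 0.6431 -0.105 0.0553 rect [ 0.6431 -0.1073  0.1101  0.0177  0.7169] zmax 0.0417
scoop
tcp [ 0.477  -0.073   0.3004] clk 28.9
0.0375 0.06 546 circ 0.6457 -0.0091 0.0466 rect [ 6.47800e-01 -2.80000e-03  4.44000e-02  8.93000e-02  7.92498e+01] zmax 0.0478
tamper
tcp [ 0.4768 -0.073   0.3003] clk 28.95
0.06 0.12 7 circ 0.646 -0.1897 0.0035 rect [ 6.46200e-01 -1.89500e-01  6.00000e-04  6.80000e-03  6.45899e+01] zmax 0.086
0.03 0.05 1786 circ 0.639 -0.2085 0.0689 rect [ 0.639  -0.2083  0.0999  0.0987  0.0345] zmax 0.0377
measure
tcp [ 0.4767 -0.0729  0.3003] clk 29.0
none
flask
tcp [ 0.4766 -0.0729  0.3003] clk 29.05
0.006 0.12 1683 circ 0.4325 -0.0113 0.0286 rect [ 4.32100e-01 -1.18000e-02  5.57000e-02  5.53000e-02  4.87868e+01] zmax 0.0755
marker
tcp [ 0.4765 -0.0728  0.3003] clk 29.1
0.006 0.03 989 circ 0.4441 0.2433 0.0671 rect [0.4441 0.2461 0.1339 0.0155 1.9652] zmax 0.0174
```

View pics/w12.png

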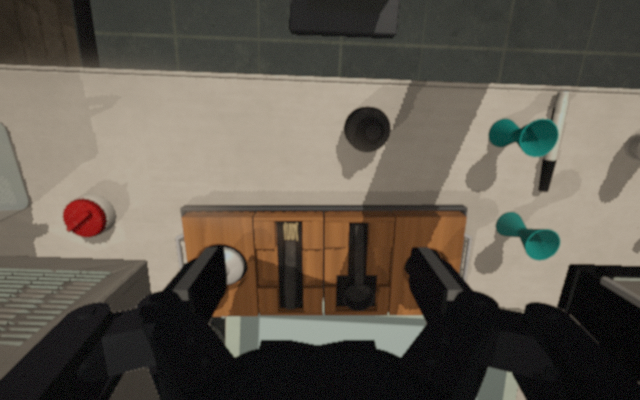

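All four tools are in the tray: brush at (290,265), scoop (357,265), tamper foot (232,265). The flask (367,130) and marker (555,140) haven't moved. The fingers hide the tamper and measure, so I'll check those in the fixed cameras, then hand in.

```bash
python3 - <<'E'
from h import *
ok=[]
for n in("top","scene"):
    p,d=env.read_camera(n);q=cloud(n,d)[d>0]
    for nm,c,zt in(("tamper",(.639,-.209),.098),("measure",(.627,.09),.090)):
        k=q[(np.hypot(q[:,0]-c[0],q[:,1]-c[1])<.045)&(q[:,2]>.05)&(q[:,2]<.13)]
        if len(k)<10:print(n,nm,"hidden",len(k));continue
        c,r=cv2.minEnclosingCircle(k[:,:2].astype(np.float32));top=np.percentile(k[:,2],97);print(n,nm,len(k),np.round(c,4),round(r,4),"top",top.round(4),"expect",zt)
        ok.append(abs(top-zt)<.006)
print(ok)
if len(ok)>=2 and all(ok): print(env.hand_in())
E
```

```text
top tamper hidden 0
top measure 190 [0.6236 0.0915] 0.022 top 0.0905 expect 0.09
scene tamper 255 [ 0.6376 -0.2109] 0.0197 top 0.0997 expect 0.098
scene measure 214 [0.6258 0.0888] 0.0235 top 0.0901 expect 0.09
[np.True_, np.True_, np.True_]
the job is handed in; nothing more can be done
None
```

I put the tamper, shot measure, scoop and brush into their own inserts, left the flask and marker pen alone, and handed the job in at about 29 s. The hand-in reports no verdict, so the results below are from my own last camera checks.

| Tool | Height measured (m) | Height expected (m) | Horizontal position |
|---|---|---|---|
| Tamper | 0.0997 | 0.098 | within about 3 mm of its pocket centre |
| Measure | 0.090–0.0905 | 0.090 | within about 5 mm of its pocket centre |
| Scoop | 0.047–0.048 | 0.047 | within about 2 mm of its trough centre, released about 2° off straight like the tray |
| Brush | 0.042 | 0.041 | within about 2 mm of its trough centre where it was released |

- **Flask and marker:** both were within about 3 mm of where they started. Neither they nor the turquoise measures were touched.
- **Where the checks differed:** the arm hid the tamper from the top camera at the end, so that check is from the scene camera and an earlier wrist view. The fixed and wrist cameras disagreed by 2–5 mm, well inside the 13–15 mm tolerances. No check failed.

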